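# Pack coral cuttings into flip-cap jars

## Robot

A 6-joint arm with a two-finger parallel gripper is mounted at the origin on the work surface. World frame = base frame: x ahead of the robot, y to its left, z up, the work surface at z = 0. Lengths are in m, angles in degrees, forces in N, time in s.
With the tool pointing down it reaches from about 0.25 to 0.725 m from the base axis. Payload 9.7 kg.
Tool frame: the origin (TCP) lies between the finger pads; the fingertips stand bot.tcp_to_tips ahead of it and the grasp point (between the pads) lies 2 mm behind it (bot.tcp_to_tips is the distance from the TCP to the fingertips, in m); z points along the fingers, y is the line along which they close (so a half turn about z gives the same grasp; the last joint's range is limited). The gripper opens to 85 mm and grips with 20 to 120 N. Pads are 22 mm wide; open, the fingers measure 114 mm over their backs; the gripper's body (76 mm by 85 mm) begins 54 mm behind the grasp point. The pads swing forward as they close: fully open they stand 13 mm farther back than shut.
Start: joints at [-67.437, 4.979, 10.078, 95.1, 0, 90], TCP at [0.211, -0.508, 0.248] pointing down, gripper open.
Joint ranges: [-179.16, 179.16], [-48.56, 103.87], [-65.8, 70.77], [-126.05, 130.52], [-82.76, 87.17], [-180, 180]. Speed limits (degrees/s): [127.2, 127.2, 147.25, 180, 180, 180].

## Interface

Orientations are given as [roll, pitch, yaw] about the fixed x, y, z axes, in that order (R = Rz(yaw) Ry(pitch) Rx(roll)).
In Python, from workcell import sensors, camera, camera_params, bot gives the robot as it stands.
- The arm moves only by the tool apply_moves, never from a script. Its argument "motion" is a list of rows, each an object with "jaw": the opening, from -1 (shut) to 1 (fully open); "xyz": the shift along the tool's x, y, z in mm, a list of three; "twist": the turn about the tool's z in rad. A call has 1 to 5 rows; each row is the pose to reach, as a shift and turn from the pose commanded when the call began, along the tool's axes at that moment; what a row does not reach only later rows make up. A row lasts 1/8 s, in which the tool goes at most 62.5 mm and 10.7 degrees, less where a joint would pass 70% of its speed; a pose out of reach is approached as far as the arm can. A call with a gripper value outside its range is refused whole. The fingers move at their own pace and stop on an object; "grip_force" is the grip in N (left out, the last holds). Time passes only in rows, so rows that repeat a pose let the fingers close. It gives the time, the measured TCP pose, the force, the opening and the grip force at its end, in the units of the state.
- sensors.get_obs(): the state, without advancing time (a new reading comes with each control period).
- camera(name): name is "scene" or "top" or "wrist"; returns (picture, depth): 400x640x3 uint8, red, green, blue; 400x640 float32, m along the optical axis (not along the pixel's ray), 0 where there is no reading.
- camera_params(name): a dict with "mtx" (3x3 intrinsics, pixels), "rvec" (rotation vector, rad) and "tvec" (3), from world to camera coordinates, as OpenCV has them. Camera axes: x right, y down, z forward; pixel columns grow to the right and rows downward; lengths in m; the calibration is good to about 2 mm. A picture is of the moment at which its call begins: read the wrist's pose just before it. camera_params takes no time and is no camera call; for the wrist camera it gives the pose at the moment of the call.
- bot.job_done(): hands the job in; it is judged then, once.
The state is a dict: "time": time; "q": joint angles; "qd": joint speeds; "joint_efforts": joint torques, N m; "ee_pos": TCP position; "tcp_rot": TCP orientation; "wrist_force": force on the tool from outside, world axes, zero at the start; "torque": the same for the moment, N m; "opening": finger opening in m; "grasp_force": force on a finger pad.
Only numpy, scipy, OpenCV 4.12 (cv2) and the standard library are available. Lean on these libraries where they do the work, as an engineer would, in place of code of your own. Each camera call takes 0.05 s, during which the arm holds its last target. There are 200 camera calls.

## Task

Pack every coral cutting from the grey tray for transport: flip open the cap of the jar whose band has the colour of the cutting's plug, and lower the cutting in so that it stands upright on the jar's floor. At the end every jar in the rack, used or not, must have its cap pressed fully shut. The corals are brittle and the jars thin: hold and press them gently, never squeezing or pressing with more than about 30 N, do not let a cutting drop into its jar, and leave the other things on the bench where they are.

Things in the scene. Friction and masses are not known exactly. Their poses are not given: they have to be found in the camera images.
- rack: white rack fixed to the bench, 110 mm (x) by 350 mm (y), floor 10 mm thick, 35 mm high lips along front and rear; its front faces its -x; three jars stand in it 110 mm apart along its y, in any order. Origin under its centre
- tray: shallow grey tray fixed to the bench, 200 x 220 mm, walls 14 mm high, floor 4 mm thick; the cuttings stand in it. Origin under its centre
- jar_orange: clear square flip-cap jar with a orange band, fixed in the rack; 84 x 84 mm outside, 76 x 76 mm inside, rim 90 mm above its origin (underside centre); front is its -x, the hinge axis of its cap runs along the jar y through the point 48 mm behind the jar centre (+x) at rim height (90 mm)
- jar_orange_floor (a point): centre of the inner floor of the orange jar, 86 mm below its rim; axes as the jar
- cap_orange (a joint): hinge of the white cap of the orange jar: 0 = fully shut, grows as the cap is lifted, 1.9 rad = fully open, leaning back; a light friction hinge, the cap stays wherever it is left. Cap plate 90 mm (from the hinge) x 84 mm wide x 8 mm thick with a orange sticker on top
- cap_orange_tab (a point): centre of the outer part of the orange finger tab that sticks out of the front edge of the cap: tab 16 mm wide (y), 8 mm thick, protruding 38 mm to 130 mm from the hinge; this point is 120 mm from the hinge along the cap and turns with the cap; the shut tab reaches 40 mm in front of the jar wall
- coral_orange: coral cutting: orange round plug, 52 mm across and 14 mm thick, with a pale pink upright stem 18 mm thick reaching 78 mm above the origin; two stubby side branches stay below 42 mm, so grip the stem above that. 90 g or so. Origin: centre of the plug underside; z up along the stem. May be absent
- jar_blue: clear square flip-cap jar with a blue band, fixed in the rack; 84 x 84 mm outside, 76 x 76 mm inside, rim 90 mm above its origin (underside centre); front is its -x, the hinge axis of its cap runs along the jar y through the point 48 mm behind the jar centre (+x) at rim height (90 mm)
- jar_blue_floor (a point): centre of the inner floor of the blue jar, 86 mm below its rim; axes as the jar
- cap_blue (a joint): hinge of the white cap of the blue jar: 0 = fully shut, grows as the cap is lifted, 1.9 rad = fully open, leaning back; a light friction hinge, the cap stays wherever it is left. Cap plate 90 mm (from the hinge) x 84 mm wide x 8 mm thick with a blue sticker on top
- cap_blue_tab (a point): centre of the outer part of the blue finger tab that sticks out of the front edge of the cap: tab 16 mm wide (y), 8 mm thick, protruding 38 mm to 130 mm from the hinge; this point is 120 mm from the hinge along the cap and turns with the cap; the shut tab reaches 40 mm in front of the jar wall
- coral_blue: coral cutting: blue round plug, 52 mm across and 14 mm thick, with a pale pink upright stem 18 mm thick reaching 78 mm above the origin; two stubby side branches stay below 42 mm, so grip the stem above that. 90 g or so. Origin: centre of the plug underside; z up along the stem. May be absent
- jar_green: clear square flip-cap jar with a green band, fixed in the rack; 84 x 84 mm outside, 76 x 76 mm inside, rim 90 mm above its origin (underside centre); front is its -x, the hinge axis of its cap runs along the jar y through the point 48 mm behind the jar centre (+x) at rim height (90 mm)
- jar_green_floor (a point): centre of the inner floor of the green jar, 86 mm below its rim; axes as the jar
- cap_green (a joint): hinge of the white cap of the green jar: 0 = fully shut, grows as the cap is lifted, 1.9 rad = fully open, leaning back; a light friction hinge, the cap stays wherever it is left. Cap plate 90 mm (from the hinge) x 84 mm wide x 8 mm thick with a green sticker on top
- cap_green_tab (a point): centre of the outer part of the green finger tab that sticks out of the front edge of the cap: tab 16 mm wide (y), 8 mm thick, protruding 38 mm to 130 mm from the hinge; this point is 120 mm from the hinge along the cap and turns with the cap; the shut tab reaches 40 mm in front of the jar wall
- coral_green: coral cutting: green round plug, 52 mm across and 14 mm thick, with a pale pink upright stem 18 mm thick reaching 78 mm above the origin; two stubby side branches stay below 42 mm, so grip the stem above that. 90 g or so. Origin: centre of the plug underside; z up along the stem. May be absent
- tape_roll: bystander: roll of orange tape lying flat, 72 mm across, 24 mm high; origin under its centre
- wash_bottle: bystander: white bottle with red cap, 64 mm across, 170 mm high; origin under its centre
- spatula: bystander: metal spatula 190 mm long lying on the bench along its x; origin under its middle

How it is judged:
By the outcome, as a careful person would: the job done as asked, in the order asked, and still so for the second after the job is handed in, with the robot touching nothing.
Of coral_orange, coral_blue, coral_green only 2 to 3 are there at a start; the rules pass over those that are not, and their reading is None.
At some moment in a run one of coral_orange, coral_blue, coral_green may be knocked a few centimetres aside while the robot is not near it.
It also fails if it takes over 210 s, if anything falls off the work surface, if the arm or the gripper's body presses on something with over 40 N, if the wrist force passes 120 N, or if a joint passes its speed limit or range.

## Working session

There is one attempt and no reset: what is moved stays moved. The work goes in short steps, Python scripts to look and compute and a tool call to move; the robot and the scene stay as the last step left them, time stands still between calls to the robot, and variables do not carry over. Pictures are saved under pics/ and viewed, at most 14 in all, crops included, and the job is handed in when it is done.

Besides the shell and the picture viewer there is one more tool, called after ">>>" by a JSON object that holds its "api" and its "payload", one argument or row to a line. apply_moves: Moves the arm, as the interface text tells. Its arguments: {"type":"object","properties":{"motion":{"type":"array","items":{"type":"object","properties":{"jaw":{"type":"number"},"xyz":{"type":"array","items":{"type":"number"}},"twist":{"type":"number"}}}},"grip_force":{"type":"number"}},"required":["motion"]}

```bash
mkdir -p pics
cat > h.py <<'E'
import numpy as np, cv2
from workcell import sensors, camera, camera_params, bot
def shot(n,fn):
    p=camera_params(n); im,d=camera(n); cv2.imwrite('pics/%s.png'%fn,im[:,:,::-1]); np.savez('pics/%s.npz'%fn,im=im,d=d,**{k:np.array(v) for k,v in p.items()}); return im,d,p
def cloud(d,p):
    K=np.array(p['mtx']); R=cv2.Rodrigues(np.array(p['rvec'],float))[0]; t=np.array(p['tvec'],float).ravel()
    v,u=np.mgrid[:d.shape[0],:d.shape[1]]
    c=np.stack([(u-K[0,2])/K[0,0]*d,(v-K[1,2])/K[1,1]*d,d],-1)
    return (c-t)@R
def st():
    o=sensors.get_obs(); print(o['time'],np.round(o['ee_pos'],4),np.round(o['tcp_rot'],2),np.round(o['wrist_force'],1),round(o['opening'],4),o['grasp_force'])
E
python3 - <<'E'
from h import *
print(sensors.get_obs(),bot.tcp_to_tips)
for n in ('scene','top'):
    im,d,p=shot(n,n+'0'); print(n,p)
E
```

```text
{'time': 0.0, 'q': array([-6.74390239e+01,  5.01194446e+00,  1.00341127e+01,  9.50986834e+01,
       -6.68415830e-04,  9.00002162e+01]), 'qd': array([ 0.01845091,  0.00858651, -0.05115403, -0.03086027, -0.02986475,
       -0.03533658]), 'joint_efforts': array([ 2.45891359e-03, -5.20392680e+01,  4.64802361e+01,  1.60681171e-02,
        1.26129103e-04,  4.30378591e-06]), 'ee_pos': array([ 0.21093646, -0.50772486,  0.24757189]), 'tcp_rot': array([-1.79923485e+02,  6.68703939e-04,  2.25607608e+01]), 'wrist_force': array([ 0.10599325, -0.52671878, -0.1083556 ]), 'torque': array([-0.02978782,  0.00612016, -0.00656389]), 'grasp_force': 0.0, 'opening': 0.0851724601955121} 0.017
scene {'mtx': array([[482.04589337,   0.        , 313.48617607],
       [  0.        , 482.04589337, 199.37710584],
       [  0.        ,   0.        ,   1.        ]]), 'rvec': array([ 2.20712935,  0.98693675, -0.40878163]), 'tvec': array([-0.3203417 , -0.22093054,  1.33619581])}
top {'mtx': array([[383.50842864,   0.        , 320.87500499],
       [  0.        , 383.50842864, 191.9460121 ],
       [  0.        ,   0.        ,   1.        ]]), 'rvec': array([ 2.10420949, -2.16186505,  0.18920518]), 'tvec': array([-0.0148746 ,  0.50159488,  0.88262102])}
```

View pics/scene0.png

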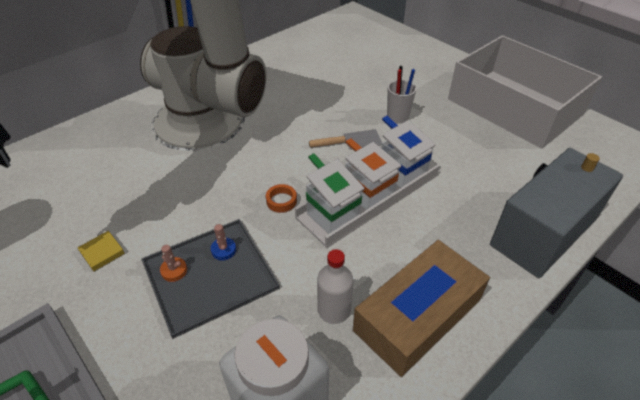

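View pics/top0.png

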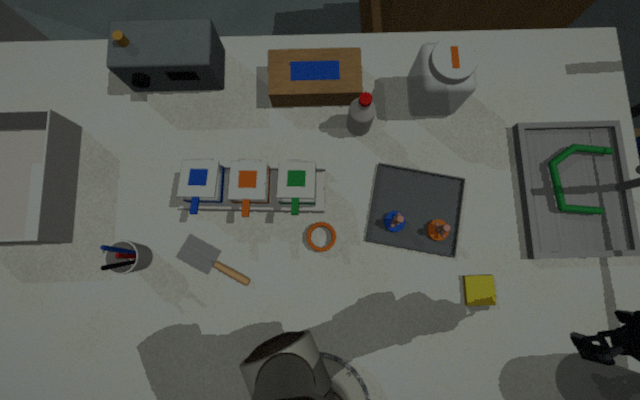

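The top view shows the jars blue (198,177), orange (247,179) and green (296,178) with their tabs facing the robot. The blue coral is at (395,220) and the orange at (440,230). There is no green coral.

Run:
```python
from h import *
for n in ('top','scene'):
    z=np.load(f'pics/{n}0.npz'); P=cloud(z['d'],z); im=z['im'].astype(int); hsv=cv2.cvtColor(z['im'],cv2.COLOR_RGB2HSV)
    print(n)
    for c,(a,b) in dict(orange=(3,16),blue=(105,125),green=(55,85)).items():
        m=((hsv[...,0]>=a)&(hsv[...,0]<=b)&(hsv[...,1]>150)&(z['d']>0)).astype(np.uint8)
        k,l,s,ce=cv2.connectedComponentsWithStats(m)
        for i in range(1,k):
            if s[i,4]>25:
                q=P[l==i]
                if 0.15<q[:,0].mean()<.75 and abs(q[:,1].mean())<.6: print(c,np.round(ce[i]),s[i,4],'med',np.round(np.median(q,0),4),'min',np.round(q.min(0),3),'max',np.round(q.max(0),3))
    # stems: pinkish, above z .045 around tray
    m=(P[...,2]>.05)&(P[...,2]<.1)&(P[...,0]>.2)&(P[...,0]<.5)&(P[...,1]>-.4)&(P[...,1]<-.12)&(z['d']>0)
    k,l,s,ce=cv2.connectedComponentsWithStats(m.astype(np.uint8))
    for i in range(1,k):
        q=P[l==i]; print('stem',np.round(ce[i]),s[i,4],np.round(q.mean(0),4),np.round(q.min(0),3),np.round(q.max(0),3))
    if n=='top':
        m=(P[...,2]>.08)&(P[...,2]<.2)&(P[...,0]>.33)&(P[...,0]<.55)&(P[...,1]>-.12)&(P[...,1]<.4)&(z['d']>0)
        k,l,s,ce=cv2.connectedComponentsWithStats(m.astype(np.uint8))
        for i in range(1,k):
            if s[i,4]<30: continue
            q=P[l==i]; A=np.c_[q[:,:2],np.ones(len(q))]; co=np.linalg.lstsq(A,q[:,2],rcond=None)[0]
            print('cap',np.round(ce[i]),s[i,4],np.round(q.mean(0),4),np.round(q.min(0),3),np.round(q.max(0),3),co, cv2.minAreaRect((q[:,:2]*1000).astype(np.float32)))
```

```text
top
orange [247. 179.] 271 med [0.5237 0.1367 0.1131] min [0.506 0.117 0.108] max [0.542 0.155 0.117]
orange [245. 207.] 134 med [0.4608 0.1396 0.1189] min [0.439 0.124 0.009] max [0.479 0.179 0.123]
orange [435. 230.] 236 med [ 0.4002 -0.3026  0.0179] min [ 0.38  -0.341  0.001] max [ 0.428 -0.285  0.058]
orange [321. 236.] 285 med [ 0.398  -0.025   0.0236] min [ 0.363 -0.06  -0.001] max [0.43  0.008 0.028]
blue [198. 177.] 255 med [0.5295 0.2464 0.1177] min [0.512 0.227 0.11 ] max [0.549 0.265 0.124]
blue [222. 184.] 59 med [0.52   0.2049 0.0656] min [0.481 0.203 0.058] max [0.561 0.207 0.074]
blue [194. 205.] 133 med [0.4668 0.2487 0.1295] min [0.447 0.241 0.062] max [0.485 0.287 0.136]
blue [393. 222.] 215 med [ 0.4235 -0.1996  0.0177] min [ 0.404 -0.237  0.   ] max [ 0.453 -0.181  0.036]
blue [117. 249.] 119 med [0.3745 0.4226 0.1024] min [0.367 0.416 0.03 ] max [0.381 0.43  0.157]
green [296. 178.] 250 med [0.5205 0.0266 0.1207] min [0.503 0.009 0.113] max [0.539 0.045 0.128]
green [295. 205.] 100 med [0.4577 0.0289 0.1362] min [0.44  0.022 0.067] max [0.474 0.037 0.142]
stem [3
[... 2171 characters left out ...]
0.281 0.08 ]
blue [223. 250.] 323 med [ 0.4412 -0.2136  0.0169] min [ 0.407 -0.233  0.006] max [ 0.457 -0.182  0.022]
green [316. 161.] 52 med [0.4612 0.0285 0.1342] min [0.446 0.022 0.13 ] max [0.475 0.035 0.139]
green [336. 182.] 178 med [0.5241 0.0273 0.1189] min [0.506 0.011 0.114] max [0.539 0.045 0.125]
green [319. 207.] 71 med [ 0.5181 -0.0153  0.0692] min [ 0.477 -0.018  0.061] max [ 0.555 -0.013  0.075]
green [346. 209.] 84 med [0.5596 0.0235 0.069 ] min [ 0.555 -0.015  0.061] max [0.563 0.063 0.076]
stem [219. 231.] 131 [ 0.4347 -0.2088  0.0708] [ 0.423 -0.217  0.05 ] [ 0.441 -0.199  0.084]
stem [167. 252.] 147 [ 0.4112 -0.3131  0.0705] [ 0.399 -0.321  0.05 ] [ 0.417 -0.303  0.084]
```

```bash
cat >> h.py <<'E'
YAW=-2.5
HG=dict(orange=(.573,.135),blue=(.5775,.2445),green=(.5685,.025))
def row(dst,src=None,yaw=None):
    "tool-frame shift (mm) from src to dst, world m"
    o=sensors.get_obs(); s=o['ee_pos'] if src is None else np.array(src); y=np.radians(o['tcp_rot'][2] if yaw is None else yaw)
    d=(np.array(dst)-s)*1000; c,n=np.cos(y),np.sin(y)
    return np.round([c*d[0]+n*d[1], n*d[0]-c*d[1], -d[2]],1)
def tab(col,th,r=.12,h=.004):
    a=np.radians(YAW); ax=np.array([np.cos(a),np.sin(a)]); k=-r*np.cos(th)+h*np.sin(th)
    return np.r_[np.array(HG[col])+ax*k,.1+r*np.sin(th)+h*np.cos(th)]
E
python3 - <<'E'
from h import *
t=tab('orange',.09); print(t); t[2]=.22
print(row(t))
for n in('top','scene'):
    p=camera_params(n); R=cv2.Rodrigues(p['rvec'])[0]; print(-R.T@p['tvec'])
E
```

```text
[0.4539586  0.14019746 0.11476924]
[ 473.  -505.1   27.7]
[ 0.34208767 -0.02222149  0.95567818]
[ 1.02834999 -0.47379844  0.80923401]
```

>>> {"api": "apply_moves", "payload": {
  "motion": [
    {"xyz":[200,-213,10],"twist":0.437,"jaw":0.1},
    {"xyz":[200,-213,10],"twist":0.437,"jaw":0.1},
    {"xyz":[200,-213,10],"twist":0.437,"jaw":0.1},
    {"xyz":[200,-213,10],"twist":0.437,"jaw":0.1},
    {"xyz":[200,-213,10],"twist":0.437,"jaw":0.1}
  ],
  "grip_force": 25
}}

```text
time: 0.72
ee_pos: [0.3142, -0.2323, 0.2381]
tcp_rot: [-180.0, -0.0, -2.4]
wrist_force: [0.6, -0.3, -0.7]
opening: 0.0474
grasp_force: 0.0
```

Run:
```python
from h import *
st();t=tab('orange',.09);t[2]=.22
print(row(t))
```

```text
0.725 [ 0.3142 -0.2323  0.2381] [-1.7999e+02 -1.0000e-02 -2.4400e+00] [ 0.6 -0.3 -0.7] 0.0474 0.0
[ 123.8 -378.1   18.1]
```

>>> {"api": "apply_moves", "payload": {
  "motion": [
    {"xyz":[90,-280,18]},
    {"xyz":[90,-280,18]},
    {"xyz":[90,-280,18]},
    {"xyz":[90,-280,18]},
    {"xyz":[90,-280,18]}
  ]
}}

```text
validation failed for argument at $.mo...
```

Run:
```python
from h import *
st();t=tab('orange',.09);t[2]=.2
print(row(t))
shot('wrist','w1')
```

```text
0.725 [ 0.3142 -0.2323  0.2381] [-1.7999e+02 -1.0000e-02 -2.4400e+00] [ 0.6 -0.3 -0.7] 0.0474 0.0
[ 123.8 -378.1   38.1]
```

View pics/w1.png

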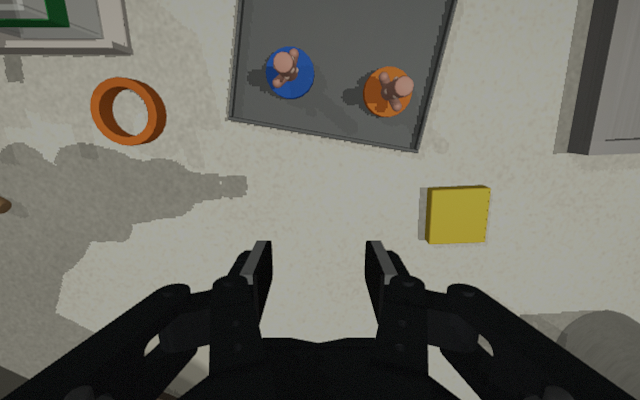

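The move was refused because each row needs all its fields. The wrist picture shows the blue coral at (290,72) and the orange at (388,92), both standing clear.

>>> {"api": "apply_moves", "payload": {
  "motion": [
    {"xyz":[90,-280,18],"twist":0,"jaw":0.1},
    {"xyz":[90,-280,18],"twist":0,"jaw":0.1},
    {"xyz":[90,-280,18],"twist":0,"jaw":0.1},
    {"xyz":[90,-280,18],"twist":0,"jaw":0.1},
    {"xyz":[90,-280,18],"twist":0,"jaw":0.1}
  ]
}}

```text
time: 1.4
ee_pos: [0.4163, 0.0083, 0.2199]
tcp_rot: [-178.4, 0.1, 0.2]
wrist_force: [0.1, 0.2, 0.7]
opening: 0.0469
grasp_force: 0.0
```

Run:
```python
from h import *
st();t=tab('orange',.09);t[2]=.2
print(row(t))
shot('wrist','w2')
z=np.load('pics/w1.npz'); P=cloud(z['d'],z)
m=(P[...,2]>.05)&(P[...,2]<.1)&(P[...,0]>.37)&(P[...,0]<.5)&(P[...,1]<-.15)&(P[...,1]>-.36)
k,l,s,ce=cv2.connectedComponentsWithStats(m.astype(np.uint8))
for i in range(1,k):
    if s[i,4]>40:
        q=P[l==i]; t=q[q[:,2]>.075]; print(ce[i],t.mean(0),t.min(0),t.max(0))
```

```text
1.4 [0.4163 0.0083 0.2199] [-1.7844e+02  5.0000e-02  2.4000e-01] [0.1 0.2 0.7] 0.0469 0.0
[  38.3 -131.8   19.9]
[284.59477124  63.9869281 ] [ 0.43000852 -0.20781299  0.08112206] [ 0.42179426 -0.21590604  0.07515475] [ 0.43934457 -0.19821615  0.08358609]
[399.906639    86.57883817] [ 0.40671656 -0.31109744  0.08114273] [ 0.39824022 -0.3207718   0.07508067] [ 0.41583995 -0.30314044  0.0845351 ]
```

View pics/w2.png

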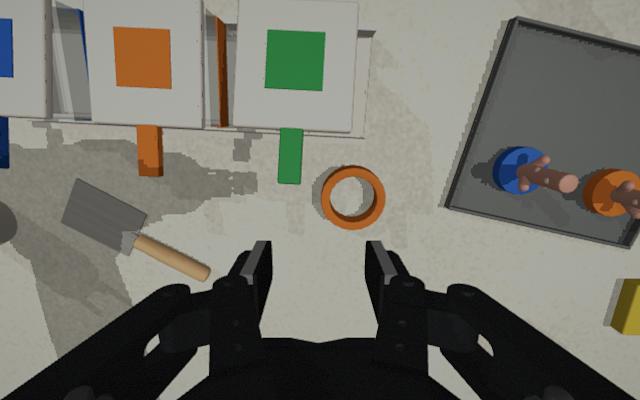

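The picture shows the orange tab at (150,150) and the green tab at (290,155), all clear. I'll let the arm settle.

>>> {"api": "apply_moves", "payload": {
  "motion": [
    {"xyz":[0,0,0],"twist":0,"jaw":0.1},
    {"xyz":[0,0,0],"twist":0,"jaw":0.1}
  ]
}}

```text
time: 1.7
ee_pos: [0.4156, 0.0047, 0.2204]
tcp_rot: [-178.5, 0.0, -0.3]
wrist_force: [0.5, 0.3, -0.4]
opening: 0.0467
grasp_force: 0.0
```

Run:
```python
from h import *
st();t=tab('orange',.09);t[2]=.2
print(row(t))
im,d,p=shot('wrist','w3'); P=cloud(d,p); hsv=cv2.cvtColor(im,cv2.COLOR_RGB2HSV)
for c,(a,b) in dict(orange=(3,16),blue=(105,125),green=(55,85)).items():
    m=((hsv[...,0]>=a)&(hsv[...,0]<=b)&(hsv[...,1]>150)&(P[...,2]>.09)&(P[...,2]<.16)).astype(np.uint8)
    k,l,s,ce=cv2.connectedComponentsWithStats(m)
    for i in range(1,k):
        if s[i,4]>100: q=P[l==i]; print(c,ce[i],s[i,4],q.mean(0),q.min(0),q.max(0))
```

```text
1.7 [0.4156 0.0047 0.2204] [-1.7851e+02  4.0000e-02 -2.7000e-01] [ 0.5  0.3 -0.4] 0.0467 0.0
[  37.7 -135.7   20.4]
orange [136.15988736  58.02753442] 3196 [0.52572973 0.13698997 0.11334269] [0.50527288 0.11638927 0.1092623 ] [0.54586269 0.15802294 0.11702421]
orange [144.65093572 150.83075671] 1229 [0.46035697 0.13833155 0.1184627 ] [0.44089247 0.13047021 0.11115212] [0.47875079 0.14898333 0.12207455]
blue [ 2.77188329 50.63129973] 377 [0.53053743 0.22905742 0.11787488] [0.5120599  0.22465044 0.11229861] [0.5507158  0.23348281 0.12246916]
blue [  1.38378378 146.1027027 ] 185 [0.46469436 0.24187894 0.12504021] [0.44800367 0.23985825 0.11897418] [0.48340534 0.24394911 0.12983301]
green [287.72958708  59.13660354] 3221 [0.52304985 0.02730643 0.12014212] [0.50316733 0.00716858 0.11364652] [0.54273512 0.04761575 0.12738959]
green [284.29026846 154.94714765] 1192 [0.45935263 0.02972839 0.13585179] [0.44094341 0.02160835 0.12926191] [0.47745313 0.03785488 0.14173032]
```

Run:
```python
from h import *
st();o=sensors.get_obs();print(np.round(o['q'],2),np.round(o['qd'],2))
from scipy.spatial.transform import Rotation as R
print(R.from_euler('xyz',o['tcp_rot'],degrees=True).as_matrix().round(4), row(tab('orange',.09)+[0,0,.085]))
```

```text
1.75 [0.4156 0.0047 0.2205] [-1.7851e+02  2.0000e-02 -2.6000e-01] [ 0.1 -0.6 -0. ] 0.047 0.0
[ -0.31 -13.81 -10.64  93.19   1.49 179.95] [ 0.08 -0.17 -0.03 -0.16  0.   -0.01]
[[ 1.000e+00 -4.600e-03 -3.000e-04]
 [-4.600e-03 -9.996e-01  2.610e-02]
 [-4.000e-04 -2.610e-02 -9.997e-01]] [  37.7 -135.6   20.7]
```

>>> {"api": "apply_moves", "payload": {
  "motion": [
    {"xyz":[20,-30,0],"twist":0.02,"jaw":0.1},
    {"xyz":[38,-70,0],"twist":0.039,"jaw":0.1},
    {"xyz":[38,-70,0],"twist":0.039,"jaw":0.1}
  ]
}}

```text
time: 2.12
ee_pos: [0.4554, 0.0256, 0.222]
tcp_rot: [-176.4, 0.2, 1.2]
wrist_force: [-0.3, 0.5, 0.5]
opening: 0.0466
grasp_force: 0.0
```

Run:
```python
from h import *
st();o=sensors.get_obs();print(np.round(o['q'],2),np.round(o['qd'],2))
print(row(tab('orange',.09)+[0,0,.085]))
```

```text
2.125 [0.4554 0.0256 0.222 ] [-1.764e+02  1.700e-01  1.150e+00] [-0.3  0.5  0.5] 0.0466 0.0
[  1.1   -8.18  -5.76  92.59   3.6  179.95] [ 0.7  -0.49 -0.32  0.81 -0.3  -0.02]
[   0.9 -114.6   22.2]
```

Joint 6 hit its range at yaw ≈ -2.5, so I need the half-turn grasp. I'll twist the other way and check that the tilt recovers.

>>> {"api": "apply_moves", "payload": {
  "motion": [
    {"xyz":[0,0,0],"twist":-0.18,"jaw":0.1},
    {"xyz":[0,0,0],"twist":-0.36,"jaw":0.1},
    {"xyz":[0,0,0],"twist":-0.54,"jaw":0.1},
    {"xyz":[0,0,0],"twist":-0.72,"jaw":0.1},
    {"xyz":[0,0,0],"twist":-0.9,"jaw":0.1}
  ]
}}

```text
time: 2.75
ee_pos: [0.4543, 0.0254, 0.2224]
tcp_rot: [-177.7, -2.7, 53.0]
wrist_force: [-0.2, 0.7, 0.5]
opening: 0.0472
grasp_force: 0.0
```

Run:
```python
from h import *
st();o=sensors.get_obs();print(np.round(o['q'],2),np.round(o['qd'],2))
```

```text
2.75 [0.4543 0.0254 0.2224] [-177.68   -2.72   52.99] [-0.2  0.7  0.5] 0.0472 0.0
[  1.1   -8.35  -5.87  92.63   3.57 128.04] [ 5.000e-02 -3.000e-02  1.000e-02  5.000e-02 -6.000e-02 -8.189e+01]
```

>>> {"api": "apply_moves", "payload": {
  "motion": [
    {"xyz":[0,0,0],"twist":-0.18,"jaw":0.1},
    {"xyz":[0,0,0],"twist":-0.36,"jaw":0.1},
    {"xyz":[0,0,0],"twist":-0.54,"jaw":0.1},
    {"xyz":[0,0,0],"twist":-0.72,"jaw":0.1},
    {"xyz":[0,0,0],"twist":-0.9,"jaw":0.1}
  ]
}}

```text
time: 3.38
ee_pos: [0.4543, 0.0254, 0.2224]
tcp_rot: [179.3, -3.5, 104.6]
wrist_force: [-0.7, 0.3, 0.4]
opening: 0.047
grasp_force: 0.0
```

>>> {"api": "apply_moves", "payload": {
  "motion": [
    {"xyz":[0,0,0],"twist":-0.18,"jaw":0.1},
    {"xyz":[0,0,0],"twist":-0.36,"jaw":0.1},
    {"xyz":[0,0,0],"twist":-0.54,"jaw":0.1},
    {"xyz":[0,0,0],"twist":-0.72,"jaw":0.1},
    {"xyz":[0,0,0],"twist":-0.9,"jaw":0.1}
  ]
}}

```text
time: 4.0
ee_pos: [0.4542, 0.0254, 0.2224]
tcp_rot: [176.8, -1.6, 156.2]
wrist_force: [0.2, 0.2, -0.3]
opening: 0.0471
grasp_force: 0.0
```

>>> {"api": "apply_moves", "payload": {
  "motion": [
    {"xyz":[0,0,0],"twist":-0.18,"jaw":0.1},
    {"xyz":[0,0,0],"twist":-0.36,"jaw":0.1},
    {"xyz":[0,0,0],"twist":-0.54,"jaw":0.1},
    {"xyz":[0,0,0],"twist":-0.72,"jaw":0.1},
    {"xyz":[0,0,0],"twist":-0.9,"jaw":0.1}
  ]
}}

```text
time: 4.62
ee_pos: [0.4543, 0.0254, 0.2224]
tcp_rot: [176.7, 1.5, -152.3]
wrist_force: [0.1, 0.5, 0.4]
opening: 0.0469
grasp_force: 0.0
```

>>> {"api": "apply_moves", "payload": {
  "motion": [
    {"xyz":[0,0,0],"twist":-0.18,"jaw":0.1},
    {"xyz":[0,0,0],"twist":-0.36,"jaw":0.1},
    {"xyz":[0,0,0],"twist":-0.54,"jaw":0.1},
    {"xyz":[0,0,0],"twist":-0.72,"jaw":0.1},
    {"xyz":[0,0,0],"twist":-0.9,"jaw":0.1}
  ]
}}

```text
time: 5.25
ee_pos: [0.4543, 0.0254, 0.2224]
tcp_rot: [179.1, 3.5, -100.7]
wrist_force: [-0.0, -0.6, 0.2]
opening: 0.047
grasp_force: 0.0
```

>>> {"api": "apply_moves", "payload": {
  "motion": [
    {"xyz":[0,0,0],"twist":-0.18,"jaw":0.1},
    {"xyz":[0,0,0],"twist":-0.36,"jaw":0.1},
    {"xyz":[0,0,0],"twist":-0.54,"jaw":0.1},
    {"xyz":[0,0,0],"twist":-0.72,"jaw":0.1},
    {"xyz":[0,0,0],"twist":-0.9,"jaw":0.1}
  ]
}}

```text
time: 5.88
ee_pos: [0.4543, 0.0254, 0.2224]
tcp_rot: [-177.8, 2.8, -49.1]
wrist_force: [0.1, 0.2, 0.7]
opening: 0.0467
grasp_force: 0.0
```

>>> {"api": "apply_moves", "payload": {
  "motion": [
    {"xyz":[0,0,0],"twist":-0.18,"jaw":0.1},
    {"xyz":[0,0,0],"twist":-0.36,"jaw":0.1},
    {"xyz":[0,0,0],"twist":-0.54,"jaw":0.1},
    {"xyz":[0,0,0],"twist":-0.72,"jaw":0.1},
    {"xyz":[0,0,0],"twist":-0.8,"jaw":0.1}
  ]
}}

```text
time: 6.5
ee_pos: [0.4543, 0.0254, 0.2224]
tcp_rot: [-176.4, 0.4, -3.4]
wrist_force: [0.1, -0.6, -0.1]
opening: 0.0468
grasp_force: 0.0
```

Run:
```python
from h import *
st();o=sensors.get_obs();print(np.round(o['q'],2),np.round(o['qd'],2))
```

```text
6.5 [0.4543 0.0254 0.2224] [-176.45    0.43   -3.37] [ 0.1 -0.6 -0.1] 0.0468 0.0
[   1.1    -8.35   -5.87   92.63    3.57 -175.52] [-8.000e-02  4.000e-02 -2.000e-02 -1.000e-02 -4.000e-02 -3.411e+01]
```

>>> {"api": "apply_moves", "payload": {
  "motion": [
    {"xyz":[0,30,0],"twist":0,"jaw":0.1},
    {"xyz":[0,60,0],"twist":0,"jaw":0.1},
    {"xyz":[0,60,0],"twist":0,"jaw":0.1}
  ]
}}

```text
time: 6.88
ee_pos: [0.4519, -0.0217, 0.2184]
tcp_rot: [-177.0, 0.5, -4.6]
wrist_force: [-0.1, 0.4, 0.0]
opening: 0.047
grasp_force: 0.0
```

Run:
```python
from h import *
st();o=sensors.get_obs();print(np.round(o['q'],2),np.round(o['qd'],2))
```

```text
6.875 [ 0.4519 -0.0217  0.2184] [-177.      0.45   -4.64] [-0.1  0.4  0. ] 0.047 0.0
[  -4.53   -8.45   -6.38   92.51    3.   -179.88] [1.6  0.21 0.4  0.04 0.78 0.43]
```

>>> {"api": "apply_moves", "payload": {
  "motion": [
    {"xyz":[0,60,0],"twist":0,"jaw":0.1},
    {"xyz":[0,60,0],"twist":0,"jaw":0.1}
  ]
}}

```text
time: 7.12
ee_pos: [0.4515, -0.0471, 0.2151]
tcp_rot: [-178.4, 0.5, -7.0]
wrist_force: [0.1, 0.0, -1.1]
opening: 0.0471
grasp_force: 0.0
```

Run:
```python
from h import *
st();o=sensors.get_obs();print(np.round(o['q'],2),np.round(o['qd'],2))
```

```text
7.125 [ 0.4515 -0.0471  0.2151] [-178.43    0.5    -7.  ] [ 0.1  0.  -1.1] 0.0471 0.0
[  -6.89   -8.21   -6.51   92.2     1.57 -179.89] [ 1.2  -0.09  0.31  0.19  1.24 -0.16]
```

>>> {"api": "apply_moves", "payload": {
  "motion": [
    {"xyz":[0,62,0],"twist":0,"jaw":0.1},
    {"xyz":[0,65,0],"twist":0,"jaw":0.1}
  ]
}}

```text
time: 7.38
ee_pos: [0.4499, -0.0753, 0.2134]
tcp_rot: [-180.0, 0.5, -9.6]
wrist_force: [-1.0, 1.0, -0.3]
opening: 0.0471
grasp_force: 0.0
```

>>> {"api": "apply_moves", "payload": {
  "motion": [
    {"xyz":[0,0,-10],"twist":0.17,"jaw":0.1},
    {"xyz":[0,0,-10],"twist":0.17,"jaw":0.1}
  ]
}}

```text
time: 7.62
ee_pos: [0.4503, -0.0745, 0.2241]
tcp_rot: [180.0, 0.5, -19.2]
wrist_force: [0.2, 0.3, -0.6]
opening: 0.0469
grasp_force: 0.0
```

Run:
```python
from h import *
st();o=sensors.get_obs();print(np.round(o['q'],2),np.round(o['qd'],2))
```

```text
7.625 [ 0.4503 -0.0745  0.2241] [179.98   0.46 -19.19] [ 0.2  0.3 -0.6] 0.0469 0.0
[-9.4300e+00 -7.7800e+00 -5.1200e+00  9.3110e+01  6.0000e-02 -1.7024e+02] [-0.09  0.22 -1.06 -0.73 -0.16 -5.28]
```

>>> {"api": "apply_moves", "payload": {
  "motion": [
    {"xyz":[0,0,0],"twist":0.18,"jaw":0.1},
    {"xyz":[0,0,0],"twist":0.36,"jaw":0.1},
    {"xyz":[0,0,0],"twist":0.54,"jaw":0.1},
    {"xyz":[0,0,0],"twist":0.72,"jaw":0.1},
    {"xyz":[0,0,0],"twist":0.9,"jaw":0.1}
  ]
}}

```text
time: 8.25
ee_pos: [0.45, -0.0746, 0.2231]
tcp_rot: [179.5, 0.3, -70.9]
wrist_force: [-0.2, -0.6, -0.2]
opening: 0.0472
grasp_force: 0.0
```

>>> {"api": "apply_moves", "payload": {
  "motion": [
    {"xyz":[0,0,0],"twist":0.18,"jaw":0.1},
    {"xyz":[0,0,0],"twist":0.36,"jaw":0.1},
    {"xyz":[0,0,0],"twist":0.54,"jaw":0.1},
    {"xyz":[0,0,0],"twist":0.72,"jaw":0.1},
    {"xyz":[0,0,0],"twist":0.9,"jaw":0.1}
  ]
}}

```text
time: 8.88
ee_pos: [0.45, -0.0746, 0.2231]
tcp_rot: [179.5, -0.2, -122.5]
wrist_force: [-0.6, 0.4, -1.1]
opening: 0.0472
grasp_force: 0.0
```

>>> {"api": "apply_moves", "payload": {
  "motion": [
    {"xyz":[0,0,0],"twist":0.18,"jaw":0.1},
    {"xyz":[0,0,0],"twist":0.36,"jaw":0.1},
    {"xyz":[0,0,0],"twist":0.54,"jaw":0.1},
    {"xyz":[0,0,0],"twist":0.72,"jaw":0.1},
    {"xyz":[0,0,0],"twist":0.9,"jaw":0.1}
  ]
}}

```text
time: 9.5
ee_pos: [0.45, -0.0747, 0.2231]
tcp_rot: [179.8, -0.5, -174.0]
wrist_force: [0.7, -0.2, 0.3]
opening: 0.0468
grasp_force: 0.0
```

>>> {"api": "apply_moves", "payload": {
  "motion": [
    {"xyz":[0,0,0],"twist":0.145,"jaw":0.1},
    {"xyz":[0,0,0],"twist":0.145,"jaw":0.1}
  ]
}}

```text
time: 9.75
ee_pos: [0.45, -0.0748, 0.2231]
tcp_rot: [179.9, -0.5, 178.0]
wrist_force: [0.7, -0.6, 0.0]
opening: 0.0466
grasp_force: 0.0
```

Run:
```python
from h import *
st();o=sensors.get_obs();print(np.round(o['q'],2),np.round(o['qd'],2))
print(row(tab('orange',.09)+[0,0,.06]))
```

```text
9.75 [ 0.45   -0.0748  0.2231] [179.89  -0.53 177.97] [ 0.7 -0.6  0. ] 0.0466 0.0
[-9.460e+00 -7.750e+00 -5.200e+00  9.309e+01  4.000e-02 -7.430e+00] [-0.2   0.01  0.06  0.06 -0.06 -3.79]
[  3.6 215.   48.4]
```

>>> {"api": "apply_moves", "payload": {
  "motion": [
    {"xyz":[4,50,20],"twist":0,"jaw":0.1},
    {"xyz":[4,105,48],"twist":0,"jaw":0.1},
    {"xyz":[4,160,48],"twist":0,"jaw":0.1},
    {"xyz":[4,215,48],"twist":0,"jaw":0.1},
    {"xyz":[4,215,48],"twist":0,"jaw":0.1}
  ]
}}

```text
time: 10.38
ee_pos: [0.4537, 0.143, 0.1753]
tcp_rot: [179.9, -0.6, 178.3]
wrist_force: [0.5, -0.5, 0.8]
opening: 0.0474
grasp_force: 0.0
```

Run:
```python
from h import *
st()
print(row(tab('orange',.09)))
im,d,p=shot('wrist','w4')
```

```text
10.375 [0.4537 0.143  0.1753] [179.89  -0.55 178.32] [ 0.5 -0.5  0.8] 0.0474 0.0
[-0.3 -2.8 60.5]
```

View pics/w4.png

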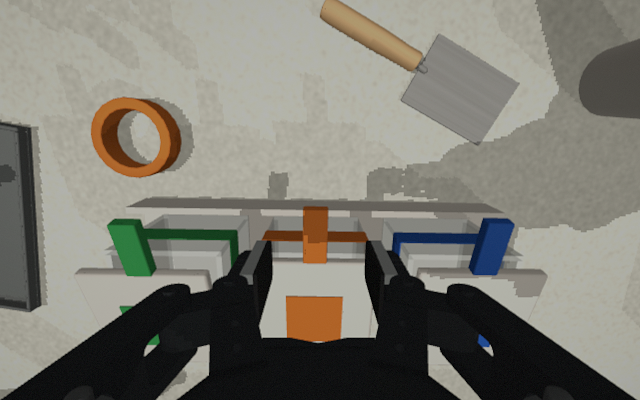

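Orange tab is centred between the fingers at (316,235), and the coral tray is out of the way. I'll descend and grip.

>>> {"api": "apply_moves", "payload": {
  "motion": [
    {"xyz":[0,-1.5,40],"twist":0,"jaw":0.1},
    {"xyz":[0,-1.5,60],"twist":0,"jaw":0.1},
    {"xyz":[0,-1.5,60],"twist":0,"jaw":-0.8},
    {"xyz":[0,-1.5,60],"twist":0,"jaw":-0.8},
    {"xyz":[0,-1.5,60],"twist":0,"jaw":-0.8}
  ],
  "grip_force": 25
}}

```text
time: 11.05
ee_pos: [0.4536, 0.14, 0.1172]
tcp_rot: [179.6, -0.5, 177.8]
wrist_force: [-3.9, 13.5, -0.3]
opening: 0.0152
grasp_force: 28.7
```

Run:
```python
from h import *
st(); y=sensors.get_obs()['tcp_rot'][2]
s=tab('orange',.09)
for t in np.arange(.3,1.75,.1): print(round(t,2),row(tab('orange',t),s,y))
```

```text
11.05 [0.4536 0.14   0.1172] [179.61  -0.52 177.82] [-3.9 13.5 -0.3] 0.0152 28.725282847881317
0.3 [ -5.7  -0.  -24.5]
0.4 [-10.2  -0.1 -35.6]
0.5 [-15.8  -0.1 -46.3]
0.6 [-22.4  -0.1 -56.3]
0.7 [-30.   -0.2 -65.6]
0.8 [-38.4  -0.2 -74.1]
0.9 [-47.7  -0.3 -81.7]
1.0 [-57.7  -0.3 -88.4]
1.1 [-68.3  -0.4 -94. ]
1.2 [-79.4  -0.4 -98.5]
1.3 [ -90.9   -0.5 -101.9]
1.4 [-102.7   -0.6 -104.2]
1.5 [-114.7   -0.6 -105.2]
1.6 [-126.7   -0.7 -105.1]
1.7 [-138.6   -0.8 -103.7]
```

>>> {"api": "apply_moves", "payload": {
  "motion": [
    {"xyz":[-2,1,-12],"twist":0,"jaw":-0.8},
    {"xyz":[-5.7,1,-24.5],"twist":0,"jaw":-0.8},
    {"xyz":[-10,1,-35.6],"twist":0,"jaw":-0.8},
    {"xyz":[-16,1,-46],"twist":0,"jaw":-0.8},
    {"xyz":[-22.4,1,-56.3],"twist":0,"jaw":-0.8}
  ],
  "grip_force": 22
}}

```text
time: 11.68
ee_pos: [0.4775, 0.1393, 0.1733]
tcp_rot: [179.7, -0.4, 177.8]
wrist_force: [4.6, 9.1, -7.2]
opening: 0.0151
grasp_force: 28.9
```

>>> {"api": "apply_moves", "payload": {
  "motion": [
    {"xyz":[-7.6,0,-9.3],"twist":0,"jaw":-0.8},
    {"xyz":[-16,0,-17.8],"twist":0,"jaw":-0.8},
    {"xyz":[-25.3,0,-25.4],"twist":0,"jaw":-0.8},
    {"xyz":[-35.3,0,-32],"twist":0,"jaw":-0.8},
    {"xyz":[-46,0,-37.7],"twist":0,"jaw":-0.8}
  ]
}}

```text
time: 12.3
ee_pos: [0.5233, 0.1372, 0.21]
tcp_rot: [179.8, -0.5, 177.8]
wrist_force: [1.0, 7.6, -7.0]
opening: 0.0151
grasp_force: 28.4
```

>>> {"api": "apply_moves", "payload": {
  "motion": [
    {"xyz":[-11,0,-4.5],"twist":0,"jaw":-0.8},
    {"xyz":[-22.6,0,-8],"twist":0,"jaw":-0.8},
    {"xyz":[-34.4,0,-10.2],"twist":0,"jaw":-0.8},
    {"xyz":[-46.4,0,-11.2],"twist":0,"jaw":-0.8},
    {"xyz":[-58.4,0,-11],"twist":0,"jaw":-0.8}
  ]
}}

```text
time: 12.92
ee_pos: [0.5814, 0.1347, 0.2206]
tcp_rot: [179.8, -0.5, 177.8]
wrist_force: [-1.2, 6.6, -3.1]
opening: 0.0155
grasp_force: 28.3
```

Run:
```python
from h import *
st(); print(tab('orange',1.6))
im,d,p=shot('scene','s2')
cv2.imwrite('pics/s2c.png',cv2.resize(im[60:260,220:480,::-1],None,fx=3,fy=3))
```

```text
12.925 [0.5814 0.1347 0.2206] [179.78  -0.53 177.79] [-1.2  6.6 -3.1] 0.0155 28.27690154314041
[0.5804951  0.13467276 0.21983203]
```

View pics/s2c.png

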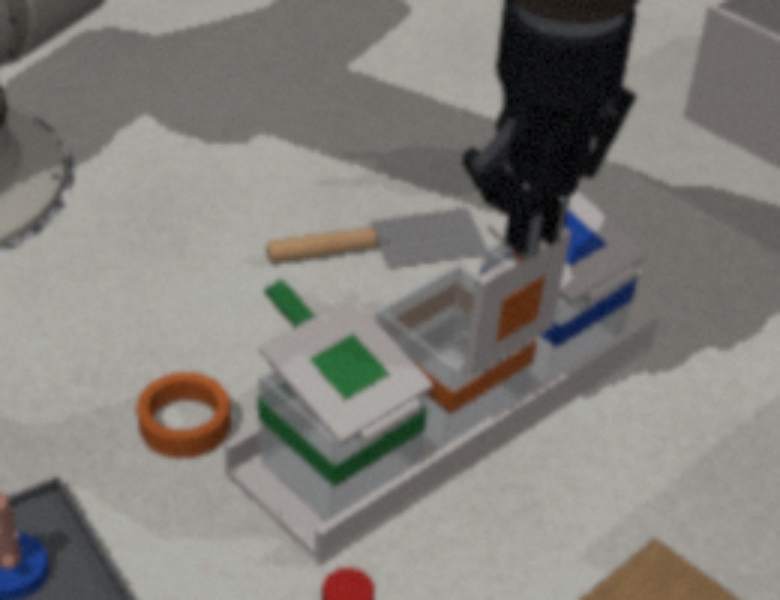

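>>> {"api": "apply_moves", "payload": {
  "motion": [
    {"xyz":[-14,0,1.7],"twist":0,"jaw":-0.8},
    {"xyz":[-29.4,0,5.6],"twist":0,"jaw":-0.8},
    {"xyz":[-29.4,0,5.6],"twist":0,"jaw":0.1},
    {"xyz":[-29.4,0,5.6],"twist":0,"jaw":0.1},
    {"xyz":[-29.4,0,-30],"twist":0,"jaw":0.1}
  ]
}}

```text
time: 13.6
ee_pos: [0.6098, 0.1322, 0.2479]
tcp_rot: [180.0, -0.7, 177.7]
wrist_force: [0.4, 1.1, 0.3]
opening: 0.0468
grasp_force: 0.0
```

>>> {"api": "apply_moves", "payload": {
  "motion": [
    {"xyz":[0,0,-40],"twist":0,"jaw":0.1},
    {"xyz":[0,0,-40],"twist":0,"jaw":0.1}
  ]
}}

```text
time: 13.85
ee_pos: [0.6117, 0.1325, 0.2938]
tcp_rot: [179.8, -0.2, 177.7]
wrist_force: [0.7, -0.9, -0.7]
opening: 0.047
grasp_force: 0.0
```

Run:
```python
from h import *
st();o=sensors.get_obs();print(np.round(o['q'],2))
print(row([.4068,-.3115,.2]))
im,d,p=shot('scene','s3')
cv2.imwrite('pics/s3c.png',im[60:340,120:480,::-1])
z=np.load('pics/s3.npz'); P=cloud(d,z)
m=(P[...,2]>.05)&(P[...,2]<.1)&(P[...,0]>.2)&(P[...,0]<.5)&(P[...,1]>-.4)&(P[...,1]<-.12)
k,l,s,ce=cv2.connectedComponentsWithStats(m.astype(np.uint8))
for i in range(1,k): q=P[l==i]; print('stem',np.round(ce[i]),s[i,4],np.round(q.mean(0),4))
```

```text
13.85 [0.6117 0.1325 0.2938] [ 1.7985e+02 -1.5000e-01  1.7769e+02] [ 0.7 -0.9 -0.7] 0.047 0.0
[ 12.14  17.67  29.97 102.41   0.19  14.45]
[ 186.9 -451.9   93.8]
stem [219. 232.] 133 [ 0.4351 -0.2089  0.0707]
stem [167. 252.] 144 [ 0.4113 -0.3133  0.071 ]
```

View pics/s3c.png

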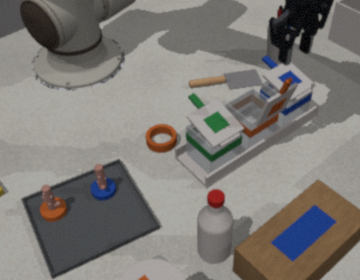

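Orange cap is open and both corals are unmoved, so I'll go to the orange coral.

>>> {"api": "apply_moves", "payload": {
  "motion": [
    {"xyz":[20,-45,0],"twist":0,"jaw":0},
    {"xyz":[39,-95,0],"twist":0,"jaw":0},
    {"xyz":[58,-145,0],"twist":0,"jaw":0},
    {"xyz":[77,-190,0],"twist":0,"jaw":0},
    {"xyz":[95,-235,0],"twist":0,"jaw":0}
  ],
  "grip_force": 20
}}

```text
time: 14.52
ee_pos: [0.5054, -0.0996, 0.289]
tcp_rot: [179.9, -0.6, 177.7]
wrist_force: [0.3, -0.3, 0.5]
opening: 0.0427
grasp_force: 0.0
```

>>> {"api": "apply_moves", "payload": {
  "motion": [
    {"xyz":[20,-45,20],"twist":0,"jaw":0},
    {"xyz":[40,-90,40],"twist":0,"jaw":0},
    {"xyz":[60,-140,60],"twist":0,"jaw":0},
    {"xyz":[80,-185,80],"twist":0,"jaw":0},
    {"xyz":[92,-217,94],"twist":0,"jaw":0}
  ]
}}

```text
time: 15.15
ee_pos: [0.4033, -0.3124, 0.1945]
tcp_rot: [179.9, -0.6, 177.6]
wrist_force: [0.4, 0.5, 0.1]
opening: 0.0428
grasp_force: 0.0
```

>>> {"api": "apply_moves", "payload": {
  "motion": [
    {"xyz":[0,0,0],"twist":0,"jaw":0}
  ]
}}

```text
time: 15.28
ee_pos: [0.4033, -0.3122, 0.1942]
tcp_rot: [179.8, -0.7, 177.5]
wrist_force: [0.0, 0.4, -0.2]
opening: 0.043
grasp_force: 0.0
```

Run:
```python
from h import *
st()
im,d,p=shot('wrist','w5');P=cloud(d,p)
m=(P[...,2]>.05)&(P[...,2]<.1)&(P[...,0]>.37)&(P[...,0]<.5)&(P[...,1]<-.15)&(P[...,1]>-.36)
k,l,s,ce=cv2.connectedComponentsWithStats(m.astype(np.uint8))
for i in range(1,k):
    if s[i,4]>40:
        q=P[l==i]; t=q[q[:,2]>.07]; print(ce[i],t.mean(0),t.min(0),t.max(0))
print(row([.4068,-.3115,.065]))
```

```text
15.275 [ 0.4033 -0.3122  0.1942] [179.84  -0.67 177.51] [ 0.   0.4 -0.2] 0.043 0.0
[318.97171717 203.36363636] [ 0.40477384 -0.31172698  0.08041066] [ 0.39734471 -0.3213042   0.07003561] [ 0.41483065 -0.30263672  0.08349147]
[437.94968553 224.05031447] [ 0.42812046 -0.20878015  0.07968791] [ 0.42099242 -0.2159296   0.07005098] [ 0.43823213 -0.19924954  0.08365084]
[-2.600e+00  1.000e-01  1.302e+02]
```

View pics/w5.png

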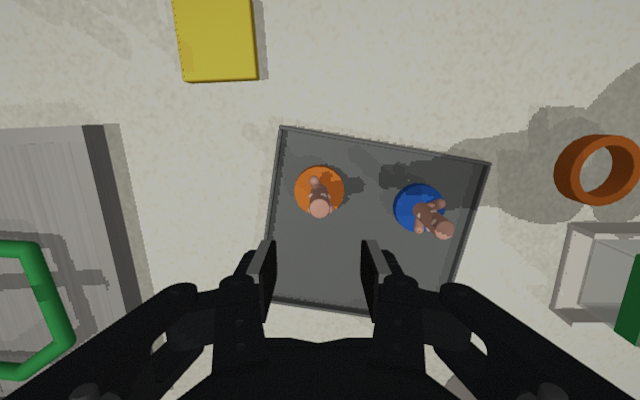

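Stem of the orange coral is at (318,207) between the fingers, and the blue one at (440,225). I'll descend and grip at 20 N.

>>> {"api": "apply_moves", "payload": {
  "motion": [
    {"xyz":[-2,0,45],"twist":0,"jaw":0},
    {"xyz":[-4,0,90],"twist":0,"jaw":0},
    {"xyz":[-4,0,120],"twist":0,"jaw":0},
    {"xyz":[-4,0,129],"twist":0,"jaw":0},
    {"xyz":[-4,0,129],"twist":0,"jaw":0}
  ]
}}

```text
time: 15.95
ee_pos: [0.4085, -0.3107, 0.0679]
tcp_rot: [179.9, -0.5, 177.7]
wrist_force: [0.7, -0.2, 0.9]
opening: 0.0426
grasp_force: 0.0
```

>>> {"api": "apply_moves", "payload": {
  "motion": [
    {"xyz":[0,0,0],"twist":0,"jaw":-0.75},
    {"xyz":[0,0,0],"twist":0,"jaw":-0.75},
    {"xyz":[0,0,0],"twist":0,"jaw":-0.75},
    {"xyz":[0,0,0],"twist":0,"jaw":-0.75}
  ],
  "grip_force": 20
}}

```text
time: 16.45
ee_pos: [0.409, -0.3116, 0.069]
tcp_rot: [180.0, -0.4, 177.7]
wrist_force: [0.5, 2.2, 6.4]
opening: 0.0171
grasp_force: 20.5
```

Run:
```python
from h import *
st()
```

```text
16.45 [ 0.409  -0.3116  0.069 ] [179.99  -0.38 177.69] [0.5 2.2 6.4] 0.0171 20.515139400959015
```

>>> {"api": "apply_moves", "payload": {
  "motion": [
    {"xyz":[0,0,-15],"twist":0,"jaw":-0.75},
    {"xyz":[0,0,-50],"twist":0,"jaw":-0.75},
    {"xyz":[0,0,-95],"twist":0,"jaw":-0.75},
    {"xyz":[0,0,-140],"twist":0,"jaw":-0.75},
    {"xyz":[0,0,-175],"twist":0,"jaw":-0.75}
  ]
}}

```text
time: 17.08
ee_pos: [0.4098, -0.3116, 0.2455]
tcp_rot: [-180.0, -0.4, 177.7]
wrist_force: [0.0, -0.6, -1.2]
opening: 0.0175
grasp_force: 19.9
```

Run:
```python
from h import *
st(); print(row([.522,.137,.245]))
```

```text
17.075 [ 0.4098 -0.3116  0.2455] [-179.99   -0.41  177.67] [ 0.  -0.6 -1.2] 0.0175 19.92188662290573
[-93.9 452.8   0.5]
```

Held, with the coral's weight showing. Carrying it to the jar.

>>> {"api": "apply_moves", "payload": {
  "motion": [
    {"xyz":[-7,30,0],"twist":0,"jaw":-0.75},
    {"xyz":[-16,75,0],"twist":0,"jaw":-0.75},
    {"xyz":[-26,125,0],"twist":0,"jaw":-0.75},
    {"xyz":[-37,175,0],"twist":0,"jaw":-0.75},
    {"xyz":[-47,225,0],"twist":0,"jaw":-0.75}
  ]
}}

```text
time: 17.7
ee_pos: [0.466, -0.0871, 0.2434]
tcp_rot: [179.9, -0.4, 177.7]
wrist_force: [1.0, -0.4, -0.1]
opening: 0.0173
grasp_force: 20.0
```

>>> {"api": "apply_moves", "payload": {
  "motion": [
    {"xyz":[-11,50,0],"twist":0,"jaw":-0.75},
    {"xyz":[-21,100,0],"twist":0,"jaw":-0.75},
    {"xyz":[-31,150,0],"twist":0,"jaw":-0.75},
    {"xyz":[-41,195,0],"twist":0,"jaw":-0.75},
    {"xyz":[-47,228,0],"twist":0,"jaw":-0.75}
  ]
}}

```text
time: 18.32
ee_pos: [0.5222, 0.1392, 0.243]
tcp_rot: [179.9, -0.5, 177.7]
wrist_force: [0.4, 0.2, -1.0]
opening: 0.0169
grasp_force: 20.0
```

>>> {"api": "apply_moves", "payload": {
  "motion": [
    {"xyz":[0,0,0],"twist":0,"jaw":-0.75},
    {"xyz":[0,0,0],"twist":0,"jaw":-0.75}
  ]
}}

```text
time: 18.58
ee_pos: [0.5219, 0.137, 0.2427]
tcp_rot: [179.9, -0.5, 177.7]
wrist_force: [1.0, -1.0, -0.3]
opening: 0.0178
grasp_force: 20.0
```

Run:
```python
from h import *
st(); print(row([.522,.137,.085]))
im,d,p=shot('wrist','w6')
im,d,p=shot('scene','s4')
cv2.imwrite('pics/s4c.png',cv2.resize(im[60:260,220:480,::-1],None,fx=3,fy=3))
```

```text
18.575 [0.5219 0.137  0.2427] [179.94  -0.5  177.69] [ 1.  -1.  -0.3] 0.0178 19.99810963869095
[-1.000e-01  0.000e+00  1.577e+02]
```

View pics/w6.png

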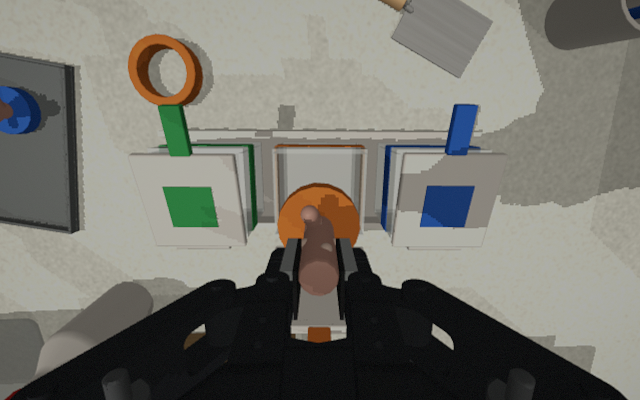

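The orange plug (318,220) is held centred over the open jar opening (275-365), so I'm lowering it.

>>> {"api": "apply_moves", "payload": {
  "motion": [
    {"xyz":[-1,0,40],"twist":0,"jaw":-0.75},
    {"xyz":[-1,0,80],"twist":0,"jaw":-0.75},
    {"xyz":[-1,0,115],"twist":0,"jaw":-0.75},
    {"xyz":[-1,0,145],"twist":0,"jaw":-0.75},
    {"xyz":[-1,0,159],"twist":0,"jaw":-0.75}
  ]
}}

```text
time: 19.3
ee_pos: [0.5209, 0.1365, 0.0818]
tcp_rot: [180.0, -0.6, 177.6]
wrist_force: [-0.5, -0.7, -0.1]
opening: 0.0172
grasp_force: 20.0
```

>>> {"api": "apply_moves", "payload": {
  "motion": [
    {"xyz":[0,0,0],"twist":0,"jaw":-0.75},
    {"xyz":[0,0,1],"twist":0,"jaw":-0.75},
    {"xyz":[0,0,2],"twist":0,"jaw":-0.75}
  ]
}}

```text
time: 19.68
ee_pos: [0.5222, 0.1377, 0.0823]
tcp_rot: [179.9, -0.4, 177.7]
wrist_force: [0.1, 0.1, -1.1]
opening: 0.0169
grasp_force: 20.0
```

>>> {"api": "apply_moves", "payload": {
  "motion": [
    {"xyz":[0,0,0.7],"twist":0,"jaw":-0.75},
    {"xyz":[0,0,1],"twist":0,"jaw":-0.75},
    {"xyz":[0,0,1],"twist":0,"jaw":-0.75}
  ]
}}

```text
time: 20.05
ee_pos: [0.5216, 0.1376, 0.0802]
tcp_rot: [179.9, -0.5, 177.7]
wrist_force: [-0.1, -0.0, 0.3]
opening: 0.0177
grasp_force: 20.0
```

>>> {"api": "apply_moves", "payload": {
  "motion": [
    {"xyz":[0,0,0.5],"twist":0,"jaw":-0.75},
    {"xyz":[0,0,1],"twist":0,"jaw":-0.75},
    {"xyz":[0,0,1],"twist":0,"jaw":-0.75}
  ]
}}

```text
time: 20.42
ee_pos: [0.5216, 0.1376, 0.0791]
tcp_rot: [179.9, -0.5, 177.7]
wrist_force: [-0.2, -0.0, 0.1]
opening: 0.0173
grasp_force: 20.1
```

>>> {"api": "apply_moves", "payload": {
  "motion": [
    {"xyz":[0,0,0.5],"twist":0,"jaw":-0.75},
    {"xyz":[0,0,1],"twist":0,"jaw":-0.75},
    {"xyz":[0,0,1],"twist":0,"jaw":-0.75}
  ]
}}

```text
time: 20.8
ee_pos: [0.5216, 0.1376, 0.079]
tcp_rot: [179.9, -0.5, 177.7]
wrist_force: [-2.4, -0.2, 7.0]
opening: 0.0173
grasp_force: 20.8
```

Contact. Releasing and rising.

>>> {"api": "apply_moves", "payload": {
  "motion": [
    {"xyz":[0,0,-0.5],"twist":0,"jaw":-0.75},
    {"xyz":[0,0,-0.5],"twist":0,"jaw":-0.3},
    {"xyz":[0,0,-0.5],"twist":0,"jaw":-0.25},
    {"xyz":[0,0,-0.5],"twist":0,"jaw":-0.25}
  ]
}}

```text
time: 21.3
ee_pos: [0.5215, 0.1376, 0.0784]
tcp_rot: [179.9, -0.5, 177.7]
wrist_force: [0.3, 0.7, -0.0]
opening: 0.032
grasp_force: 0.0
```

>>> {"api": "apply_moves", "payload": {
  "motion": [
    {"xyz":[0,0,-20],"twist":0,"jaw":-0.25},
    {"xyz":[0,0,-60],"twist":0,"jaw":-0.25},
    {"xyz":[0,0,-110],"twist":0,"jaw":-0.25},
    {"xyz":[0,0,-160],"twist":0,"jaw":-0.25},
    {"xyz":[0,0,-160],"twist":0,"jaw":-0.25}
  ]
}}

```text
time: 21.92
ee_pos: [0.5243, 0.1377, 0.2428]
tcp_rot: [179.8, -0.2, 177.7]
wrist_force: [0.5, -0.8, -0.4]
opening: 0.0319
grasp_force: 0.0
```

Run:
```python
from h import *
st(); im,d,p=shot('wrist','w7')
im2,d,p=shot('top','t7'); cv2.imwrite('pics/j7.png',np.vstack([im[:,:,::-1][100:300],cv2.resize(im2[130:270,150:490,::-1],(640,264))]))
print(tab('orange',1.85))
```

```text
21.925 [0.5243 0.1377 0.2428] [ 1.7982e+02 -1.6000e-01  1.7768e+02] [ 0.5 -0.8 -0.4] 0.0319 0.0
[0.60988079 0.13338975 0.21425066]
```

View pics/j7.png

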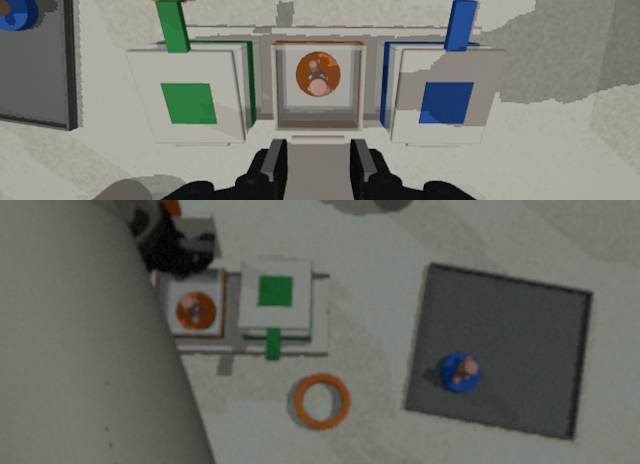

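The orange coral stands upright on its jar's floor at (318,75). Next I'll grip the open orange tab.

Run:
```python
from h import *
print(row(tab('orange',1.85)))
s=tab('orange',1.85)
for t in (1.7,1.5,1.3,1.1,.95,.8,.65,.5,.38,.26,.14,.06,0,-.02): print(t,row(tab('orange',t),s,177.7))
```

```text
[-86.8  -0.5  24.3]
1.7 [17.5  0.1 -4.2]
1.5 [41.4  0.1 -5.7]
1.3 [65.2  0.2 -2.4]
1.1 [87.8  0.3  5.5]
0.95 [103.5   0.4  14.3]
0.8 [117.7   0.4  25.4]
0.65 [130.    0.5  38.4]
0.5 [140.3   0.5  53.2]
0.38 [146.9   0.5  66. ]
0.26 [151.9   0.5  79.5]
0.14 [155.2   0.5  93.5]
0.06 [156.5   0.5 103.1]
0 [156.9   0.5 110.3]
-0.02 [157.    0.5 112.7]
```

>>> {"api": "apply_moves", "payload": {
  "motion": [
    {"xyz":[0,0,-40],"twist":0,"jaw":0.1},
    {"xyz":[-30,-0.5,-50],"twist":0,"jaw":0.1},
    {"xyz":[-60,-0.5,-50],"twist":0,"jaw":0.1},
    {"xyz":[-85,-0.5,-50],"twist":0,"jaw":0.1},
    {"xyz":[-85,-0.5,-50],"twist":0,"jaw":0.1}
  ],
  "grip_force": 20
}}

```text
time: 22.65
ee_pos: [0.609, 0.1331, 0.2848]
tcp_rot: [180.0, -0.7, 177.6]
wrist_force: [-0.5, -0.3, -0.3]
opening: 0.0474
grasp_force: 0.0
```

Run:
```python
from h import *
st(); print(row(tab('orange',1.85)))
im,d,p=shot('wrist','w8');P=cloud(d,p); hsv=cv2.cvtColor(im,cv2.COLOR_RGB2HSV)
m=((hsv[...,0]>=3)&(hsv[...,0]<=16)&(hsv[...,1]>150)&(P[...,2]>.19)&(P[...,2]<.25)); q=P[m]; print(len(q),q.mean(0),q.min(0),q.max(0))
```

```text
22.65 [0.609  0.1331 0.2848] [179.99  -0.75 177.65] [-0.5 -0.3 -0.3] 0.0474 0.0
[-0.9  0.3 70.5]
797 [0.60227695 0.13355748 0.2129594 ] [0.59432137 0.12585829 0.19008349] [0.61220076 0.14127006 0.22615951]
```

>>> {"api": "apply_moves", "payload": {
  "motion": [
    {"xyz":[-1,0.3,40],"twist":0,"jaw":0.1},
    {"xyz":[-1,0.3,70],"twist":0,"jaw":0.1},
    {"xyz":[-1,0.3,70],"twist":0,"jaw":-0.8},
    {"xyz":[-1,0.3,70],"twist":0,"jaw":-0.8},
    {"xyz":[-1,0.3,70],"twist":0,"jaw":-0.8}
  ],
  "grip_force": 20
}}

```text
time: 23.32
ee_pos: [0.6085, 0.1338, 0.2188]
tcp_rot: [179.9, -0.5, 177.7]
wrist_force: [-1.1, 0.9, -3.2]
opening: 0.0153
grasp_force: 24.3
```

>>> {"api": "apply_moves", "payload": {
  "motion": [
    {"xyz":[9,0,-2.5],"twist":0,"jaw":-0.8},
    {"xyz":[17.5,0,-4.2],"twist":0,"jaw":-0.8},
    {"xyz":[29,0,-5.5],"twist":0,"jaw":-0.8},
    {"xyz":[41.4,0,-5.7],"twist":0,"jaw":-0.8},
    {"xyz":[53,0,-4.6],"twist":0,"jaw":-0.8}
  ]
}}

```text
time: 23.95
ee_pos: [0.5551, 0.1361, 0.2238]
tcp_rot: [179.9, -0.4, 177.7]
wrist_force: [1.7, 2.1, 4.7]
opening: 0.015
grasp_force: 25.2
```

>>> {"api": "apply_moves", "payload": {
  "motion": [
    {"xyz":[12,0,2.2],"twist":0,"jaw":-0.8},
    {"xyz":[24,0,5.6],"twist":0,"jaw":-0.8},
    {"xyz":[35,0,10.1],"twist":0,"jaw":-0.8},
    {"xyz":[43,0,14.3],"twist":0,"jaw":-0.8},
    {"xyz":[50.5,0,18.9],"twist":0,"jaw":-0.8}
  ]
}}

```text
time: 24.58
ee_pos: [0.5042, 0.1383, 0.2048]
tcp_rot: [179.9, -0.5, 177.7]
wrist_force: [-0.8, 4.7, 6.8]
opening: 0.0152
grasp_force: 27.0
```

>>> {"api": "apply_moves", "payload": {
  "motion": [
    {"xyz":[7.5,0,5.5],"twist":0,"jaw":-0.8},
    {"xyz":[14.2,0,11.1],"twist":0,"jaw":-0.8},
    {"xyz":[20.6,0,17.4],"twist":0,"jaw":-0.8},
    {"xyz":[26.5,0,24.1],"twist":0,"jaw":-0.8},
    {"xyz":[31.8,0,31.3],"twist":0,"jaw":-0.8}
  ]
}}

```text
time: 25.2
ee_pos: [0.4717, 0.1397, 0.1733]
tcp_rot: [179.9, -0.6, 177.7]
wrist_force: [-3.5, 6.0, 4.6]
opening: 0.0153
grasp_force: 27.6
```

Run:
```python
from h import *
st(); print(tab('orange',.58),row(tab('orange',.58)))
```

```text
25.2 [0.4717 0.1397 0.1733] [179.85  -0.58 177.72] [-3.5  6.   4.6] 0.0153 27.612335085868835
[0.47491003 0.1392827  0.16910872] [-3.2 -0.3  4.2]
```

>>> {"api": "apply_moves", "payload": {
  "motion": [
    {"xyz":[5,0,10],"twist":0,"jaw":-0.8},
    {"xyz":[10,0,20.7],"twist":0,"jaw":-0.8},
    {"xyz":[15,0,34],"twist":0,"jaw":-0.8},
    {"xyz":[18,0,48],"twist":0,"jaw":-0.8},
    {"xyz":[19,0,58],"twist":0,"jaw":-0.8}
  ]
}}

```text
time: 25.82
ee_pos: [0.4515, 0.1406, 0.1145]
tcp_rot: [179.9, -0.7, 177.7]
wrist_force: [-5.0, 6.0, 3.1]
opening: 0.0154
grasp_force: 29.0
```

>>> {"api": "apply_moves", "payload": {
  "motion": [
    {"xyz":[0.3,0,3],"twist":0,"jaw":-0.8},
    {"xyz":[0.3,0,6],"twist":0,"jaw":-0.8},
    {"xyz":[0.3,0,6],"twist":0,"jaw":-0.8}
  ]
}}

```text
time: 26.2
ee_pos: [0.4511, 0.1406, 0.1086]
tcp_rot: [179.9, -0.7, 177.7]
wrist_force: [-5.0, 6.8, 1.9]
opening: 0.0153
grasp_force: 28.9
```

>>> {"api": "apply_moves", "payload": {
  "motion": [
    {"xyz":[0,0,1],"twist":0,"jaw":-0.8},
    {"xyz":[0,0,2],"twist":0,"jaw":-0.8},
    {"xyz":[0,0,2],"twist":0,"jaw":-0.8}
  ]
}}

```text
time: 26.58
ee_pos: [0.4511, 0.1406, 0.1067]
tcp_rot: [179.9, -0.7, 177.7]
wrist_force: [-6.1, 7.4, 1.2]
opening: 0.015
grasp_force: 28.9
```

>>> {"api": "apply_moves", "payload": {
  "motion": [
    {"xyz":[0,0,1],"twist":0,"jaw":-0.8},
    {"xyz":[0,0,2],"twist":0,"jaw":-0.8},
    {"xyz":[0,0,2],"twist":0,"jaw":-0.8}
  ]
}}

```text
time: 26.95
ee_pos: [0.4511, 0.1406, 0.1047]
tcp_rot: [179.9, -0.7, 177.7]
wrist_force: [-6.2, 7.3, 1.5]
opening: 0.0154
grasp_force: 28.9
```

>>> {"api": "apply_moves", "payload": {
  "motion": [
    {"xyz":[0,0,1],"twist":0,"jaw":-0.8},
    {"xyz":[0,0,1],"twist":0,"jaw":0},
    {"xyz":[0,0,1],"twist":0,"jaw":0},
    {"xyz":[0,0,-30],"twist":0,"jaw":0},
    {"xyz":[0,0,-55],"twist":0,"jaw":-0.5}
  ]
}}

```text
time: 27.58
ee_pos: [0.4535, 0.1397, 0.1612]
tcp_rot: [180.0, -0.5, 177.7]
wrist_force: [0.8, -0.2, -0.0]
opening: 0.0258
grasp_force: 0.0
```

>>> {"api": "apply_moves", "payload": {
  "motion": [
    {"xyz":[-20,0,0],"twist":0,"jaw":-1},
    {"xyz":[-40,-1,0],"twist":0,"jaw":-1},
    {"xyz":[-40,-1,15],"twist":0,"jaw":-1},
    {"xyz":[-40,-1,30],"twist":0,"jaw":-1},
    {"xyz":[-40,-1,30],"twist":0,"jaw":-1}
  ]
}}

```text
time: 28.2
ee_pos: [0.4918, 0.1372, 0.1283]
tcp_rot: [180.0, -0.7, 177.7]
wrist_force: [-0.2, 0.3, 0.5]
opening: 0.0001
grasp_force: 0.0
```

Run:
```python
from h import *
st()
im,d,p=shot('scene','s8');P=cloud(d,p); hsv=cv2.cvtColor(im,cv2.COLOR_RGB2HSV)
m=(hsv[...,0]>=3)&(hsv[...,0]<=16)&(hsv[...,1]>150)&(P[...,2]>.085)&(P[...,2]<.15)&(P[...,0]<.57); q=P[m]
print(len(q),q.min(0),q.max(0)); 
for a,b in((.43,.485),(.5,.55)):
    r=q[(q[:,0]>a)&(q[:,0]<b)]; print(len(r),np.median(r,0) if len(r) else 0)
```

```text
28.2 [0.4918 0.1372 0.1283] [179.99  -0.7  177.69] [-0.2  0.3  0.5] 0.0001 0.0
260 [0.36645185 0.11923641 0.0885137 ] [0.54279292 0.40417467 0.13362069]
65 [0.45811986 0.13752195 0.10715415]
186 [0.52485108 0.13702089 0.10820827]
```

>>> {"api": "apply_moves", "payload": {
  "motion": [
    {"xyz":[0,0,2],"twist":0,"jaw":-1},
    {"xyz":[0,0,4],"twist":0,"jaw":-1},
    {"xyz":[0,0,4],"twist":0,"jaw":-1}
  ]
}}

```text
time: 28.62
ee_pos: [0.4933, 0.1375, 0.1263]
tcp_rot: [179.9, -0.5, 177.7]
wrist_force: [-0.3, -0.5, 0.3]
opening: -0.0002
grasp_force: 0.0
```

>>> {"api": "apply_moves", "payload": {
  "motion": [
    {"xyz":[0,0,1],"twist":0,"jaw":-1},
    {"xyz":[0,0,1],"twist":0,"jaw":-1}
  ]
}}

```text
time: 28.88
ee_pos: [0.4934, 0.1375, 0.1253]
tcp_rot: [179.9, -0.5, 177.7]
wrist_force: [-0.1, 0.1, 0.6]
opening: -0.0002
grasp_force: 0.0
```

>>> {"api": "apply_moves", "payload": {
  "motion": [
    {"xyz":[0,0,0.5],"twist":0,"jaw":-1},
    {"xyz":[0,0,0.5],"twist":0,"jaw":-1}
  ]
}}

```text
time: 29.12
ee_pos: [0.4934, 0.1375, 0.125]
tcp_rot: [179.9, -0.5, 177.7]
wrist_force: [-1.7, -0.5, 3.1]
opening: 0.0002
grasp_force: 1.5
```

>>> {"api": "apply_moves", "payload": {
  "motion": [
    {"xyz":[0,0,1],"twist":0,"jaw":-1},
    {"xyz":[0,0,1],"twist":0,"jaw":-1}
  ]
}}

```text
time: 29.38
ee_pos: [0.4934, 0.1375, 0.1248]
tcp_rot: [179.9, -0.5, 177.7]
wrist_force: [-4.0, -0.4, 9.3]
opening: 0.0
grasp_force: 4.8
```

>>> {"api": "apply_moves", "payload": {
  "motion": [
    {"xyz":[0,0,0.5],"twist":0,"jaw":-1},
    {"xyz":[0,0,0.5],"twist":0,"jaw":-1}
  ]
}}

```text
time: 29.62
ee_pos: [0.4934, 0.1375, 0.1247]
tcp_rot: [179.9, -0.4, 177.7]
wrist_force: [-4.6, -1.1, 11.8]
opening: 0.0
grasp_force: 6.3
```

>>> {"api": "apply_moves", "payload": {
  "motion": [
    {"xyz":[0,0,1],"twist":0,"jaw":-1},
    {"xyz":[0,0,1],"twist":0,"jaw":-1}
  ]
}}

```text
time: 29.88
ee_pos: [0.4934, 0.1375, 0.1245]
tcp_rot: [179.9, -0.4, 177.7]
wrist_force: [-6.9, -1.4, 17.8]
opening: -0.0001
grasp_force: 9.4
```

>>> {"api": "apply_moves", "payload": {
  "motion": [
    {"xyz":[0,0,-10],"twist":0,"jaw":-1},
    {"xyz":[0,0,-40],"twist":0,"jaw":0},
    {"xyz":[0,0,-60],"twist":0,"jaw":0.1},
    {"xyz":[0,0,-60],"twist":0,"jaw":0.1}
  ]
}}

```text
time: 30.38
ee_pos: [0.4946, 0.1376, 0.1834]
tcp_rot: [179.9, -0.4, 177.7]
wrist_force: [0.4, 0.3, -0.8]
opening: 0.0467
grasp_force: 0.0
```

Run:
```python
from h import *
st(); t=tab('blue',.19); print(t,row(t+[0,0,.06]))
s=tab('blue',.19)
for a in np.r_[.3:1.75:.15,1.85]: print(round(a,2),row(tab('blue',a),s,177.7))
```

```text
30.375 [0.4946 0.1376 0.1834] [179.89  -0.39 177.68] [ 0.4  0.3 -0.8] 0.0467 0.0
[0.46052637 0.24960718 0.12659108] [ 38.5 110.6  -3.2]
0.3 [ -3.6  -0.  -12.7]
0.45 [-10.8  -0.  -29.2]
0.6 [-20.3  -0.1 -44.5]
0.75 [-32.   -0.1 -58.1]
0.9 [-45.6  -0.2 -69.9]
1.05 [-60.8  -0.2 -79.5]
1.2 [-77.3  -0.3 -86.7]
1.35 [-94.7  -0.3 -91.4]
1.5 [-112.6   -0.4  -93.4]
1.65 [-130.6   -0.5  -92.7]
1.85 [-154.    -0.5  -87.7]
```

>>> {"api": "apply_moves", "payload": {
  "motion": [
    {"xyz":[19,45,-3],"twist":0,"jaw":0.1},
    {"xyz":[34,90,-3],"twist":0,"jaw":0.1},
    {"xyz":[38.5,110,-3],"twist":0,"jaw":0.1},
    {"xyz":[38.5,110,-3],"twist":0,"jaw":0.1}
  ]
}}

```text
time: 30.88
ee_pos: [0.4592, 0.2498, 0.1843]
tcp_rot: [180.0, -0.6, 177.8]
wrist_force: [0.1, -0.5, -0.5]
opening: 0.0471
grasp_force: 0.0
```

Run:
```python
from h import *
st(); t=tab('blue',.19); print(row(t))
im,d,p=shot('wrist','w9');P=cloud(d,p); hsv=cv2.cvtColor(im,cv2.COLOR_RGB2HSV)
m=(hsv[...,0]>=105)&(hsv[...,0]<=125)&(hsv[...,1]>150)&(P[...,2]>.11)&(P[...,2]<.15)&(P[...,0]<.487); q=P[m]; print(len(q),q.mean(0),q.min(0),q.max(0))
```

```text
30.875 [0.4592 0.2498 0.1843] [179.98  -0.6  177.81] [ 0.1 -0.5 -0.5] 0.0471 0.0
[-1.3 -0.1 57.7]
2113 [0.43088837 0.31793968 0.12801942] [0.3369571  0.24164993 0.11001469] [0.48615789 0.43124638 0.1398457 ]
```

>>> {"api": "apply_moves", "payload": {
  "motion": [
    {"xyz":[-1.5,0,40],"twist":0,"jaw":0.1},
    {"xyz":[-1.5,0,58],"twist":0,"jaw":0.1},
    {"xyz":[-1.5,0,58],"twist":0,"jaw":-0.8},
    {"xyz":[-1.5,0,58],"twist":0,"jaw":-0.8},
    {"xyz":[-1.5,0,58],"twist":0,"jaw":-0.8}
  ],
  "grip_force": 20
}}

```text
time: 31.55
ee_pos: [0.4612, 0.2502, 0.1293]
tcp_rot: [179.7, -0.5, 177.7]
wrist_force: [-1.8, 6.5, -1.8]
opening: 0.0152
grasp_force: 24.8
```

>>> {"api": "apply_moves", "payload": {
  "motion": [
    {"xyz":[-3.6,0,-12.7],"twist":0,"jaw":-0.8},
    {"xyz":[-7,0,-21.5],"twist":0,"jaw":-0.8},
    {"xyz":[-10.8,0,-29.2],"twist":0,"jaw":-0.8},
    {"xyz":[-20.3,0,-44.5],"twist":0,"jaw":-0.8},
    {"xyz":[-32,0,-58.1],"twist":0,"jaw":-0.8}
  ]
}}

```text
time: 32.17
ee_pos: [0.4942, 0.2487, 0.1872]
tcp_rot: [179.7, -0.4, 177.7]
wrist_force: [4.3, 7.9, -7.3]
opening: 0.0153
grasp_force: 24.8
```

>>> {"api": "apply_moves", "payload": {
  "motion": [
    {"xyz":[-6.6,0,-6.2],"twist":0,"jaw":-0.8},
    {"xyz":[-13.6,0,-11.8],"twist":0,"jaw":-0.8},
    {"xyz":[-21,0,-16.9],"twist":0,"jaw":-0.8},
    {"xyz":[-28.8,0,-21.4],"twist":0,"jaw":-0.8},
    {"xyz":[-45.3,0,-28.6],"twist":0,"jaw":-0.8}
  ]
}}

```text
time: 32.8
ee_pos: [0.5389, 0.2467, 0.2148]
tcp_rot: [179.8, -0.5, 177.7]
wrist_force: [1.0, 6.9, -7.0]
opening: 0.0154
grasp_force: 24.2
```

Run:
```python
from h import *
st(); print(tab('blue',1.2),row(tab('blue',1.2)))
```

```text
32.8 [0.5389 0.2467 0.2148] [179.78  -0.51 177.74] [ 1.   6.9 -7. ] 0.0154 24.175993502140045
[0.53778306 0.24623408 0.21329412] [ 1.1 -0.5  1.5]
```

>>> {"api": "apply_moves", "payload": {
  "motion": [
    {"xyz":[-17.4,-0.5,-4.7],"twist":0,"jaw":-0.8},
    {"xyz":[-35.3,-0.5,-6.5],"twist":0,"jaw":-0.8},
    {"xyz":[-53.3,-0.5,-5.5],"twist":0,"jaw":-0.8},
    {"xyz":[-65,-0.5,-3.5],"twist":0,"jaw":-0.8},
    {"xyz":[-76,-0.5,0],"twist":0,"jaw":-0.8}
  ]
}}

```text
time: 33.42
ee_pos: [0.6154, 0.2433, 0.215]
tcp_rot: [179.7, -0.4, 177.7]
wrist_force: [-1.7, 6.6, 1.7]
opening: 0.0153
grasp_force: 25.4
```

>>> {"api": "apply_moves", "payload": {
  "motion": [
    {"xyz":[0,0,0],"twist":0,"jaw":0.1},
    {"xyz":[0,0,0],"twist":0,"jaw":0.1},
    {"xyz":[0,0,-20],"twist":0,"jaw":0.1},
    {"xyz":[0,0,-60],"twist":0,"jaw":0.1},
    {"xyz":[0,0,-75],"twist":0,"jaw":0.1}
  ]
}}

```text
time: 34.05
ee_pos: [0.6153, 0.2418, 0.2915]
tcp_rot: [179.9, -0.3, 177.7]
wrist_force: [-0.3, -0.7, 0.5]
opening: 0.0469
grasp_force: 0.0
```

Run:
```python
from h import *
st(); print(row([.427,-.2075,.2]))
im,d,p=shot('scene','s9'); P=cloud(d,p)
m=(P[...,2]>.05)&(P[...,2]<.1)&(P[...,0]>.2)&(P[...,0]<.5)&(P[...,1]>-.4)&(P[...,1]<-.12)
k,l,s,ce=cv2.connectedComponentsWithStats(m.astype(np.uint8))
for i in range(1,k): q=P[l==i]; print('stem',np.round(ce[i]),s[i,4],np.round(q.mean(0),4))
m=(P[...,2]>.12)&(P[...,2]<.24)&(P[...,0]>.55)&(P[...,0]<.65)&(P[...,1]>.19)&(P[...,1]<.3)
q=P[m]; print(len(q),q.min(0),q.max(0))
```

```text
34.05 [0.6153 0.2418 0.2915] [179.85  -0.31 177.68] [-0.3 -0.7  0.5] 0.0469 0.0
[ 170.  -456.5   91.5]
stem [219. 232.] 132 [ 0.4348 -0.209   0.0706]
577 [0.58113996 0.19941148 0.12025502] [0.61763709 0.28432052 0.22518474]
```

>>> {"api": "apply_moves", "payload": {
  "motion": [
    {"xyz":[18,-45,0],"twist":0,"jaw":0},
    {"xyz":[36,-95,0],"twist":0,"jaw":0},
    {"xyz":[54,-145,0],"twist":0,"jaw":0},
    {"xyz":[72,-190,0],"twist":0,"jaw":0},
    {"xyz":[88,-235,0],"twist":0,"jaw":0}
  ],
  "grip_force": 20
}}

```text
time: 34.72
ee_pos: [0.5167, 0.0093, 0.2886]
tcp_rot: [179.9, -0.5, 177.7]
wrist_force: [0.4, -1.3, -0.2]
opening: 0.0424
grasp_force: 0.0
```

>>> {"api": "apply_moves", "payload": {
  "motion": [
    {"xyz":[18,-45,20],"twist":0,"jaw":0},
    {"xyz":[36,-90,40],"twist":0,"jaw":0},
    {"xyz":[54,-140,60],"twist":0,"jaw":0},
    {"xyz":[72,-185,80],"twist":0,"jaw":0},
    {"xyz":[82,-221,92],"twist":0,"jaw":0}
  ]
}}

```text
time: 35.35
ee_pos: [0.4246, -0.208, 0.196]
tcp_rot: [179.9, -0.5, 177.6]
wrist_force: [1.2, 0.7, 0.5]
opening: 0.0428
grasp_force: 0.0
```

>>> {"api": "apply_moves", "payload": {
  "motion": [
    {"xyz":[0,0,0],"twist":0,"jaw":0}
  ]
}}

```text
time: 35.48
ee_pos: [0.4247, -0.2082, 0.1959]
tcp_rot: [179.9, -0.6, 177.5]
wrist_force: [-0.2, 1.0, 0.5]
opening: 0.0429
grasp_force: 0.0
```

Run:
```python
from h import *
st()
im,d,p=shot('wrist','w10');P=cloud(d,p)
m=(P[...,2]>.05)&(P[...,2]<.1)&(P[...,0]>.37)&(P[...,0]<.5)&(P[...,1]<-.12)&(P[...,1]>-.36)
k,l,s,ce=cv2.connectedComponentsWithStats(m.astype(np.uint8))
for i in range(1,k):
    if s[i,4]>40:
        q=P[l==i]; t=q[q[:,2]>.07]; print(ce[i],t.mean(0),t.min(0),t.max(0)); print(row([t[:,0].min()/2+t[:,0].max()/2+.0015,t[:,1].min()/2+t[:,1].max()/2,.066]))
```

```text
35.475 [ 0.4247 -0.2082  0.1959] [179.92  -0.59 177.48] [-0.2  1.   0.5] 0.0429 0.0
[320.63562753 205.03643725] [ 0.42833179 -0.20687653  0.08039766] [ 0.42104032 -0.21566409  0.07016096] [ 0.43851393 -0.19783736  0.0834381 ]
[ -5.9   0.7 130.6]
```

>>> {"api": "apply_moves", "payload": {
  "motion": [
    {"xyz":[-2,0.7,45],"twist":0,"jaw":0},
    {"xyz":[-5.5,0.7,90],"twist":0,"jaw":0},
    {"xyz":[-5.5,0.7,120],"twist":0,"jaw":0},
    {"xyz":[-5.5,0.7,129],"twist":0,"jaw":0},
    {"xyz":[-5.5,0.7,129],"twist":0,"jaw":0}
  ]
}}

```text
time: 36.15
ee_pos: [0.4311, -0.2055, 0.0686]
tcp_rot: [179.9, -0.5, 177.7]
wrist_force: [0.3, 0.2, 0.4]
opening: 0.043
grasp_force: 0.0
```

>>> {"api": "apply_moves", "payload": {
  "motion": [
    {"xyz":[0,0,0],"twist":0,"jaw":-0.75},
    {"xyz":[0,0,0],"twist":0,"jaw":-0.75},
    {"xyz":[0,0,0],"twist":0,"jaw":-0.75},
    {"xyz":[0,0,0],"twist":0,"jaw":-0.75}
  ],
  "grip_force": 20
}}

```text
time: 36.65
ee_pos: [0.4315, -0.2064, 0.0694]
tcp_rot: [180.0, -0.4, 177.7]
wrist_force: [-0.5, 0.3, 6.3]
opening: 0.017
grasp_force: 21.8
```

>>> {"api": "apply_moves", "payload": {
  "motion": [
    {"xyz":[0,0,-15],"twist":0,"jaw":-0.75},
    {"xyz":[0,0,-50],"twist":0,"jaw":-0.75},
    {"xyz":[0,0,-95],"twist":0,"jaw":-0.75},
    {"xyz":[0,0,-140],"twist":0,"jaw":-0.75},
    {"xyz":[0,0,-175],"twist":0,"jaw":-0.75}
  ]
}}

```text
time: 37.28
ee_pos: [0.4322, -0.2063, 0.2458]
tcp_rot: [180.0, -0.4, 177.7]
wrist_force: [1.1, -0.4, -1.5]
opening: 0.0171
grasp_force: 21.1
```

Run:
```python
from h import *
st(); print(row([.527,.2467,.245]))
```

```text
37.275 [ 0.4322 -0.2063  0.2458] [179.97  -0.42 177.68] [ 1.1 -0.4 -1.5] 0.0171 21.078352332115173
[-76.4 456.5   0.8]
```

>>> {"api": "apply_moves", "payload": {
  "motion": [
    {"xyz":[-6,30,0],"twist":0,"jaw":-0.75},
    {"xyz":[-13,75,0],"twist":0,"jaw":-0.75},
    {"xyz":[-21,125,0],"twist":0,"jaw":-0.75},
    {"xyz":[-30,175,0],"twist":0,"jaw":-0.75},
    {"xyz":[-38,225,0],"twist":0,"jaw":-0.75}
  ]
}}

```text
time: 37.9
ee_pos: [0.4793, 0.0185, 0.2438]
tcp_rot: [179.9, -0.5, 177.7]
wrist_force: [1.5, -1.7, -1.3]
opening: 0.0172
grasp_force: 21.1
```

>>> {"api": "apply_moves", "payload": {
  "motion": [
    {"xyz":[-9,50,0],"twist":0,"jaw":-0.75},
    {"xyz":[-17,100,0],"twist":0,"jaw":-0.75},
    {"xyz":[-25,150,0],"twist":0,"jaw":-0.75},
    {"xyz":[-33,195,0],"twist":0,"jaw":-0.75},
    {"xyz":[-38.4,231.5,0],"twist":0,"jaw":-0.75}
  ]
}}

```text
time: 38.52
ee_pos: [0.527, 0.2485, 0.2435]
tcp_rot: [179.9, -0.5, 177.7]
wrist_force: [0.5, -0.8, -0.7]
opening: 0.0173
grasp_force: 21.1
```

>>> {"api": "apply_moves", "payload": {
  "motion": [
    {"xyz":[0,0,0],"twist":0,"jaw":-0.75},
    {"xyz":[0,0,0],"twist":0,"jaw":-0.75}
  ]
}}

```text
time: 38.78
ee_pos: [0.5269, 0.2465, 0.2432]
tcp_rot: [179.9, -0.5, 177.7]
wrist_force: [0.4, -0.6, -1.2]
opening: 0.0173
grasp_force: 21.1
```

Run:
```python
from h import *
st(); print(row([.527,.2467,.083]))
im,d,p=shot('wrist','w11')
```

```text
38.775 [0.5269 0.2465 0.2432] [179.94  -0.52 177.7 ] [ 0.4 -0.6 -1.2] 0.0173 21.083173155784607
[-1.000e-01  2.000e-01  1.602e+02]
```

View pics/w11.png

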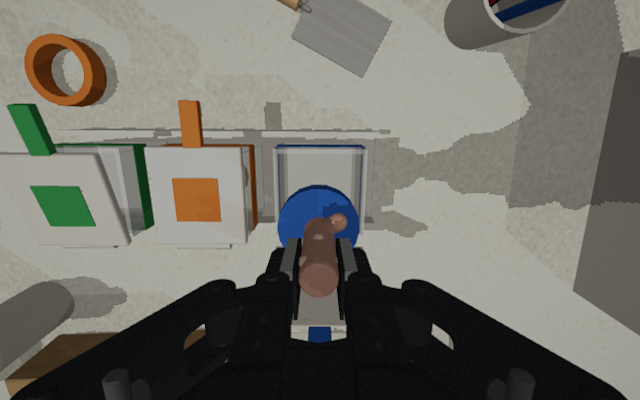

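The blue plug (318,218) is over the open blue jar, and the orange cap is flat shut. Lowering.

>>> {"api": "apply_moves", "payload": {
  "motion": [
    {"xyz":[-1,0,40],"twist":0,"jaw":-0.75},
    {"xyz":[-1,0,80],"twist":0,"jaw":-0.75},
    {"xyz":[-1,0,115],"twist":0,"jaw":-0.75},
    {"xyz":[-1,0,145],"twist":0,"jaw":-0.75},
    {"xyz":[-1,0,159],"twist":0,"jaw":-0.75}
  ]
}}

```text
time: 39.45
ee_pos: [0.526, 0.2457, 0.0827]
tcp_rot: [180.0, -0.6, 177.6]
wrist_force: [-0.7, -0.4, -0.8]
opening: 0.0171
grasp_force: 21.1
```

>>> {"api": "apply_moves", "payload": {
  "motion": [
    {"xyz":[0,0,1],"twist":0,"jaw":-0.75},
    {"xyz":[0,0,2],"twist":0,"jaw":-0.75},
    {"xyz":[0,0,2],"twist":0,"jaw":-0.75}
  ]
}}

```text
time: 39.83
ee_pos: [0.5272, 0.2472, 0.0831]
tcp_rot: [179.9, -0.4, 177.7]
wrist_force: [0.5, 0.3, -0.6]
opening: 0.0172
grasp_force: 21.1
```

>>> {"api": "apply_moves", "payload": {
  "motion": [
    {"xyz":[0,0,0.7],"twist":0,"jaw":-0.75},
    {"xyz":[0,0,1.2],"twist":0,"jaw":-0.75},
    {"xyz":[0,0,1.2],"twist":0,"jaw":-0.75}
  ]
}}

```text
time: 40.2
ee_pos: [0.5266, 0.247, 0.0806]
tcp_rot: [179.9, -0.5, 177.7]
wrist_force: [0.3, -0.1, -0.9]
opening: 0.0171
grasp_force: 21.1
```

>>> {"api": "apply_moves", "payload": {
  "motion": [
    {"xyz":[0,0,0.5],"twist":0,"jaw":-0.75},
    {"xyz":[0,0,1],"twist":0,"jaw":-0.75},
    {"xyz":[0,0,1],"twist":0,"jaw":-0.75}
  ]
}}

```text
time: 40.58
ee_pos: [0.5266, 0.247, 0.0796]
tcp_rot: [179.9, -0.5, 177.7]
wrist_force: [-0.3, -0.1, -0.5]
opening: 0.0173
grasp_force: 21.2
```

>>> {"api": "apply_moves", "payload": {
  "motion": [
    {"xyz":[0,0,0.5],"twist":0,"jaw":-0.75},
    {"xyz":[0,0,0.8],"twist":0,"jaw":-0.75},
    {"xyz":[0,0,0.8],"twist":0,"jaw":-0.75}
  ]
}}

```text
time: 40.95
ee_pos: [0.5267, 0.247, 0.0795]
tcp_rot: [179.9, -0.5, 177.7]
wrist_force: [-2.3, -0.7, 5.7]
opening: 0.0171
grasp_force: 21.7
```

Contact. Release, rise, and go to above the open blue tab.

>>> {"api": "apply_moves", "payload": {
  "motion": [
    {"xyz":[0,0,-0.4],"twist":0,"jaw":-0.75},
    {"xyz":[0,0,-0.4],"twist":0,"jaw":-0.3},
    {"xyz":[0,0,-0.4],"twist":0,"jaw":-0.25},
    {"xyz":[0,0,-0.4],"twist":0,"jaw":-0.25}
  ]
}}

```text
time: 41.45
ee_pos: [0.5265, 0.247, 0.079]
tcp_rot: [179.9, -0.5, 177.7]
wrist_force: [0.6, 0.3, 0.4]
opening: 0.0322
grasp_force: 0.0
```

>>> {"api": "apply_moves", "payload": {
  "motion": [
    {"xyz":[0,0,-20],"twist":0,"jaw":-0.25},
    {"xyz":[0,0,-60],"twist":0,"jaw":-0.25},
    {"xyz":[0,0,-110],"twist":0,"jaw":-0.25},
    {"xyz":[0,0,-160],"twist":0,"jaw":-0.25},
    {"xyz":[0,0,-160],"twist":0,"jaw":-0.25}
  ]
}}

```text
time: 42.08
ee_pos: [0.5292, 0.2473, 0.2437]
tcp_rot: [179.7, -0.2, 177.7]
wrist_force: [-0.0, 0.6, -0.4]
opening: 0.032
grasp_force: 0.0
```

Run:
```python
from h import *
st(); im,d,p=shot('wrist','w12'); print(row(tab('blue',1.85)))
cv2.imwrite('pics/w12c.png',cv2.resize(im[100:300,200:440,::-1],None,fx=2,fy=2))
```

```text
42.075 [0.5292 0.2473 0.2437] [ 1.7975e+02 -1.7000e-01  1.7768e+02] [-0.   0.6 -0.4] 0.032 0.0
[-85.8  -0.7  26.8]
```

View pics/w12c.png

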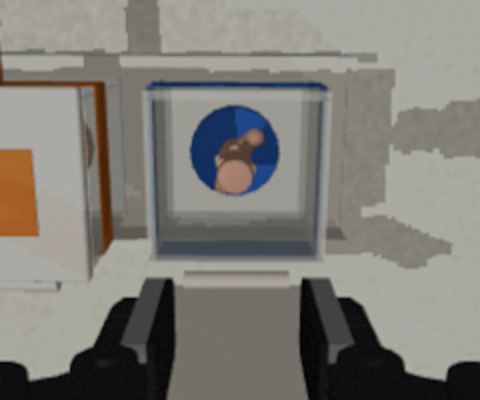

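The blue coral stands upright in its jar at (235,150) in the crop. Now closing the blue cap.

>>> {"api": "apply_moves", "payload": {
  "motion": [
    {"xyz":[0,0,-40],"twist":0,"jaw":0.1},
    {"xyz":[-30,-0.5,-50],"twist":0,"jaw":0.1},
    {"xyz":[-60,-0.5,-50],"twist":0,"jaw":0.1},
    {"xyz":[-84.5,-0.5,-50],"twist":0,"jaw":0.1},
    {"xyz":[-84.5,-0.5,-50],"twist":0,"jaw":0.1}
  ],
  "grip_force": 20
}}

```text
time: 42.75
ee_pos: [0.6138, 0.2424, 0.2854]
tcp_rot: [-180.0, -0.7, 177.6]
wrist_force: [0.2, -0.6, -0.3]
opening: 0.0475
grasp_force: 0.0
```

Run:
```python
from h import *
st(); print(row(tab('blue',1.85)))
im,d,p=shot('wrist','w13');P=cloud(d,p); hsv=cv2.cvtColor(im,cv2.COLOR_RGB2HSV)
m=((hsv[...,0]>=105)&(hsv[...,0]<=125)&(hsv[...,1]>150)&(P[...,2]>.19)&(P[...,2]<.25)); q=P[m]; print(len(q),q.mean(0),q.min(0),q.max(0))
```

```text
42.75 [0.6138 0.2424 0.2854] [-179.98   -0.72  177.63] [ 0.2 -0.6 -0.3] 0.0475 0.0
[-0.6  0.5 71.1]
769 [0.60692346 0.24348788 0.21311454] [0.59939275 0.23577621 0.19005641] [0.61645039 0.25106024 0.22594908]
```

>>> {"api": "apply_moves", "payload": {
  "motion": [
    {"xyz":[-1,0.7,40],"twist":0,"jaw":0.1},
    {"xyz":[-1,0.7,70.5],"twist":0,"jaw":0.1},
    {"xyz":[-1,0.7,70.5],"twist":0,"jaw":-0.8},
    {"xyz":[-1,0.7,70.5],"twist":0,"jaw":-0.8},
    {"xyz":[-1,0.7,70.5],"twist":0,"jaw":-0.8}
  ],
  "grip_force": 20
}}

```text
time: 43.42
ee_pos: [0.6131, 0.2437, 0.219]
tcp_rot: [179.9, -0.5, 177.7]
wrist_force: [-2.6, 0.5, -3.5]
opening: 0.0153
grasp_force: 24.4
```

>>> {"api": "apply_moves", "payload": {
  "motion": [
    {"xyz":[9,0,-2.5],"twist":0,"jaw":-0.8},
    {"xyz":[17.5,0,-4.2],"twist":0,"jaw":-0.8},
    {"xyz":[29,0,-5.5],"twist":0,"jaw":-0.8},
    {"xyz":[41.4,0,-5.7],"twist":0,"jaw":-0.8},
    {"xyz":[53,0,-4.6],"twist":0,"jaw":-0.8}
  ]
}}

```text
time: 44.05
ee_pos: [0.5596, 0.246, 0.2239]
tcp_rot: [179.9, -0.4, 177.7]
wrist_force: [2.1, 3.4, 4.1]
opening: 0.0152
grasp_force: 25.1
```

>>> {"api": "apply_moves", "payload": {
  "motion": [
    {"xyz":[12,0,2.2],"twist":0,"jaw":-0.8},
    {"xyz":[24,0,5.6],"twist":0,"jaw":-0.8},
    {"xyz":[35,0,10.1],"twist":0,"jaw":-0.8},
    {"xyz":[43,0,14.3],"twist":0,"jaw":-0.8},
    {"xyz":[50.5,0,18.9],"twist":0,"jaw":-0.8}
  ]
}}

```text
time: 44.68
ee_pos: [0.5088, 0.2482, 0.205]
tcp_rot: [179.9, -0.5, 177.7]
wrist_force: [-0.7, 4.2, 4.9]
opening: 0.0154
grasp_force: 26.8
```

>>> {"api": "apply_moves", "payload": {
  "motion": [
    {"xyz":[7,0,6],"twist":0,"jaw":-0.8},
    {"xyz":[13.5,0,12],"twist":0,"jaw":-0.8},
    {"xyz":[19.6,0,18.5],"twist":0,"jaw":-0.8},
    {"xyz":[25,0,25.5],"twist":0,"jaw":-0.8},
    {"xyz":[30,0,33],"twist":0,"jaw":-0.8}
  ]
}}

```text
time: 45.3
ee_pos: [0.4777, 0.2496, 0.1722]
tcp_rot: [179.8, -0.6, 177.7]
wrist_force: [-5.8, 6.4, 7.2]
opening: 0.0153
grasp_force: 29.0
```

Run:
```python
from h import *
st(); print(tab('blue',.58),row(tab('blue',.58)),row(tab('blue',.0)))
```

```text
45.3 [0.4777 0.2496 0.1722] [179.84  -0.61 177.74] [-5.8  6.4  7.2] 0.0153 28.975422084331512
[0.47941003 0.2487827  0.16910872] [-1.7 -0.7  3.1] [20.1 -0.6 68.2]
```

>>> {"api": "apply_moves", "payload": {
  "motion": [
    {"xyz":[4,-0.6,10],"twist":0,"jaw":-0.8},
    {"xyz":[9,-0.6,21],"twist":0,"jaw":-0.8},
    {"xyz":[14,-0.6,34],"twist":0,"jaw":-0.8},
    {"xyz":[17.5,-0.6,48],"twist":0,"jaw":-0.8},
    {"xyz":[19,-0.6,58],"twist":0,"jaw":-0.8}
  ]
}}

```text
time: 45.92
ee_pos: [0.4585, 0.2503, 0.1134]
tcp_rot: [179.8, -0.6, 177.8]
wrist_force: [-2.6, 9.8, 2.7]
opening: 0.0155
grasp_force: 29.0
```

>>> {"api": "apply_moves", "payload": {
  "motion": [
    {"xyz":[0,0,3],"twist":0,"jaw":-0.8},
    {"xyz":[0,0,6],"twist":0,"jaw":-0.8},
    {"xyz":[0,0,9],"twist":0,"jaw":-0.8},
    {"xyz":[0,0,9],"twist":0,"jaw":-0.8}
  ]
}}

```text
time: 46.42
ee_pos: [0.4581, 0.2502, 0.1044]
tcp_rot: [179.8, -0.7, 177.8]
wrist_force: [-4.6, 9.7, 1.5]
opening: 0.0157
grasp_force: 28.9
```

>>> {"api": "apply_moves", "payload": {
  "motion": [
    {"xyz":[0,0,0],"twist":0,"jaw":-0.4},
    {"xyz":[0,0,0],"twist":0,"jaw":0},
    {"xyz":[0,0,0],"twist":0,"jaw":0},
    {"xyz":[0,0,-30],"twist":0,"jaw":0},
    {"xyz":[0,0,-55],"twist":0,"jaw":-0.5}
  ]
}}

```text
time: 47.05
ee_pos: [0.4602, 0.2488, 0.1607]
tcp_rot: [180.0, -0.5, 177.7]
wrist_force: [1.3, 0.0, 0.6]
opening: 0.0256
grasp_force: 0.0
```

Run:
```python
from h import *
st(); t=tab('blue',0,.08);t[2]=.129; print(row(t))
im,d,p=shot('scene','s13');P=cloud(d,p); hsv=cv2.cvtColor(im,cv2.COLOR_RGB2HSV)
m=(hsv[...,0]>=105)&(hsv[...,0]<=125)&(hsv[...,1]>150)&(P[...,2]>.085)&(P[...,2]<.15)&(P[...,0]<.565)&(P[...,1]<.28); q=P[m]
for a,b in((.43,.487),(.5,.56)):
    r=q[(q[:,0]>a)&(q[:,0]<b)]; print(len(r),np.median(r,0) if len(r) else 0)
```

```text
47.05 [0.4602 0.2488 0.1607] [179.96  -0.54 177.66] [1.3 0.  0.6] 0.0256 0.0
[-37.4   0.7  31.7]
52 [0.46581904 0.2463375  0.10807118]
148 [0.5297473  0.24708731 0.10836669]
```

Level. Now pressing down as before.

>>> {"api": "apply_moves", "payload": {
  "motion": [
    {"xyz":[-20,0,0],"twist":0,"jaw":-1},
    {"xyz":[-37.5,0,0],"twist":0,"jaw":-1},
    {"xyz":[-37.5,0,15],"twist":0,"jaw":-1},
    {"xyz":[-37.5,0,32],"twist":0,"jaw":-1},
    {"xyz":[-37.5,0,32],"twist":0,"jaw":-1}
  ]
}}

```text
time: 47.72
ee_pos: [0.4966, 0.2475, 0.1261]
tcp_rot: [180.0, -0.6, 177.7]
wrist_force: [0.0, 0.2, -0.1]
opening: -0.0002
grasp_force: 0.0
```

>>> {"api": "apply_moves", "payload": {
  "motion": [
    {"xyz":[0,0,2],"twist":0,"jaw":-1},
    {"xyz":[0,0,4],"twist":0,"jaw":-1},
    {"xyz":[0,0,4],"twist":0,"jaw":-1}
  ]
}}

```text
time: 48.1
ee_pos: [0.4968, 0.2477, 0.1248]
tcp_rot: [179.9, -0.5, 177.7]
wrist_force: [-5.5, -2.1, 11.5]
opening: -0.0003
grasp_force: 5.9
```

>>> {"api": "apply_moves", "payload": {
  "motion": [
    {"xyz":[0,0,1],"twist":0,"jaw":-1},
    {"xyz":[0,0,1],"twist":0,"jaw":-1}
  ]
}}

```text
time: 48.35
ee_pos: [0.4968, 0.2477, 0.1246]
tcp_rot: [179.9, -0.5, 177.7]
wrist_force: [-7.7, -2.8, 17.4]
opening: -0.0002
grasp_force: 8.6
```

>>> {"api": "apply_moves", "payload": {
  "motion": [
    {"xyz":[0,0,1],"twist":0,"jaw":-1},
    {"xyz":[0,0,1],"twist":0,"jaw":-1}
  ]
}}

```text
time: 48.6
ee_pos: [0.4968, 0.2477, 0.1244]
tcp_rot: [179.9, -0.5, 177.7]
wrist_force: [-10.9, -4.0, 23.2]
opening: -0.0001
grasp_force: 11.5
```

>>> {"api": "apply_moves", "payload": {
  "motion": [
    {"xyz":[0,0,-10],"twist":0,"jaw":-1},
    {"xyz":[0,0,-40],"twist":0,"jaw":-1},
    {"xyz":[0,0,-65],"twist":0,"jaw":-1},
    {"xyz":[0,0,-65],"twist":0,"jaw":-1}
  ]
}}

```text
time: 49.1
ee_pos: [0.4986, 0.248, 0.1883]
tcp_rot: [179.8, -0.4, 177.7]
wrist_force: [-0.2, 0.6, -0.0]
opening: -0.0003
grasp_force: 0.0
```

Run:
```python
from h import *
st(); t=tab('green',0,.08);t[2]=.155; print(row(t))
```

```text
49.1 [0.4986 0.248  0.1883] [179.85  -0.37 177.69] [-0.2  0.6 -0. ] -0.0003 0.0
[   1.2 -219.7   33.3]
```

>>> {"api": "apply_moves", "payload": {
  "motion": [
    {"xyz":[0,-50,0],"twist":0,"jaw":-1},
    {"xyz":[1,-105,0],"twist":0,"jaw":-1},
    {"xyz":[1,-160,0],"twist":0,"jaw":-1},
    {"xyz":[1,-219,0],"twist":0,"jaw":-1},
    {"xyz":[1,-219,20],"twist":0,"jaw":-1}
  ]
}}

```text
time: 49.72
ee_pos: [0.488, 0.0255, 0.1662]
tcp_rot: [180.0, -0.4, 177.4]
wrist_force: [0.8, 1.0, -0.4]
opening: -0.0001
grasp_force: 0.0
```

>>> {"api": "apply_moves", "payload": {
  "motion": [
    {"xyz":[0,0,5],"twist":0,"jaw":-1},
    {"xyz":[0,0,10],"twist":0,"jaw":-1},
    {"xyz":[0,0,15],"twist":0,"jaw":-1},
    {"xyz":[0,0,20],"twist":0,"jaw":-1},
    {"xyz":[0,0,20],"twist":0,"jaw":-1}
  ]
}}

```text
time: 50.35
ee_pos: [0.4877, 0.0292, 0.1461]
tcp_rot: [179.9, -0.5, 177.7]
wrist_force: [-0.2, -0.7, -0.1]
opening: -0.0002
grasp_force: 0.0
```

>>> {"api": "apply_moves", "payload": {
  "motion": [
    {"xyz":[0,0,4],"twist":0,"jaw":-1},
    {"xyz":[0,0,8],"twist":0,"jaw":-1},
    {"xyz":[0,0,12],"twist":0,"jaw":-1},
    {"xyz":[0,0,15],"twist":0,"jaw":-1},
    {"xyz":[0,0,15],"twist":0,"jaw":-1}
  ]
}}

```text
time: 50.98
ee_pos: [0.4876, 0.0289, 0.1311]
tcp_rot: [179.9, -0.5, 177.7]
wrist_force: [0.3, -0.1, 1.2]
opening: 0.0001
grasp_force: 0.0
```

>>> {"api": "apply_moves", "payload": {
  "motion": [
    {"xyz":[0,0,2],"twist":0,"jaw":-1},
    {"xyz":[0,0,4],"twist":0,"jaw":-1},
    {"xyz":[0,0,5.5],"twist":0,"jaw":-1},
    {"xyz":[0,0,5.5],"twist":0,"jaw":-1}
  ]
}}

```text
time: 51.48
ee_pos: [0.4876, 0.0289, 0.1258]
tcp_rot: [179.9, -0.5, 177.7]
wrist_force: [0.5, -0.2, 0.2]
opening: -0.0002
grasp_force: 0.0
```

>>> {"api": "apply_moves", "payload": {
  "motion": [
    {"xyz":[0,0,1],"twist":0,"jaw":-1},
    {"xyz":[0,0,1.5],"twist":0,"jaw":-1},
    {"xyz":[0,0,1.5],"twist":0,"jaw":-1}
  ]
}}

```text
time: 51.85
ee_pos: [0.4877, 0.0289, 0.1249]
tcp_rot: [179.9, -0.5, 177.7]
wrist_force: [-1.1, 0.2, 5.7]
opening: -0.0
grasp_force: 2.6
```

>>> {"api": "apply_moves", "payload": {
  "motion": [
    {"xyz":[0,0,1],"twist":0,"jaw":-1},
    {"xyz":[0,0,1.5],"twist":0,"jaw":-1},
    {"xyz":[0,0,1.5],"twist":0,"jaw":-1}
  ]
}}

```text
time: 52.22
ee_pos: [0.4877, 0.0289, 0.1246]
tcp_rot: [179.9, -0.4, 177.7]
wrist_force: [-5.9, -0.6, 15.7]
opening: 0.0001
grasp_force: 7.4
```

>>> {"api": "apply_moves", "payload": {
  "motion": [
    {"xyz":[0,0,1],"twist":0,"jaw":-1},
    {"xyz":[0,0,1],"twist":0,"jaw":-1},
    {"xyz":[0,0,-10],"twist":0,"jaw":-1},
    {"xyz":[0,0,-60],"twist":0,"jaw":-1},
    {"xyz":[0,0,-110],"twist":0,"jaw":-1}
  ]
}}

```text
time: 52.85
ee_pos: [0.4883, 0.0287, 0.2339]
tcp_rot: [179.9, -0.6, 177.7]
wrist_force: [1.8, 0.2, -0.4]
opening: 0.0004
grasp_force: 0.0
```

>>> {"api": "apply_moves", "payload": {
  "motion": [
    {"xyz":[20,-50,0],"twist":0,"jaw":-1},
    {"xyz":[40,-100,0],"twist":0,"jaw":-1},
    {"xyz":[60,-150,0],"twist":0,"jaw":-1},
    {"xyz":[75,-195,0],"twist":0,"jaw":-1},
    {"xyz":[75,-195,0],"twist":0,"jaw":-1}
  ]
}}

```text
time: 53.48
ee_pos: [0.4048, -0.1653, 0.2334]
tcp_rot: [179.9, -0.5, 177.4]
wrist_force: [0.1, -0.4, 0.5]
opening: 0.0002
grasp_force: 0.0
```

Run:
```python
from h import *
st()
for n in('scene','top'):
    im,d,p=shot(n,n[0]+'14');P=cloud(d,p); hsv=cv2.cvtColor(im,cv2.COLOR_RGB2HSV)
    if n=='scene': cv2.imwrite('pics/f.png',cv2.resize(im[60:340,120:480,::-1],None,fx=2,fy=2))
    for c,(a,b) in dict(orange=(3,16),blue=(105,125),green=(55,85)).items():
        m=(hsv[...,0]>=a)&(hsv[...,0]<=b)&(hsv[...,1]>150)&(P[...,2]>.095)&(P[...,2]<.16)&(P[...,1]>-.02)&(P[...,1]<.29)
        q=P[m]
        print(n,c,[np.round(np.median(q[(q[:,0]>u)&(q[:,0]<v)],0),4) for u,v in((.43,.485),(.5,.555))])
```

```text
53.475 [ 0.4048 -0.1653  0.2334] [179.95  -0.51 177.44] [ 0.1 -0.4  0.5] 0.0002 0.0
scene orange [array([0.4588, 0.139 , 0.1067]), array([0.5249, 0.1378, 0.1082])]
scene blue [array([0.4642, 0.2481, 0.1065]), array([0.5298, 0.2468, 0.108 ])]
scene green [array([0.4554, 0.0276, 0.1071]), array([0.5196, 0.0264, 0.1082])]
top orange [array([0.4569, 0.1395, 0.1076]), array([0.522 , 0.1375, 0.1087])]
top blue [array([0.463 , 0.2488, 0.1076]), array([0.5282, 0.2466, 0.1088])]
top green [array([0.4527, 0.0295, 0.108 ]), array([0.518 , 0.0272, 0.1085])]
```

View pics/f.png

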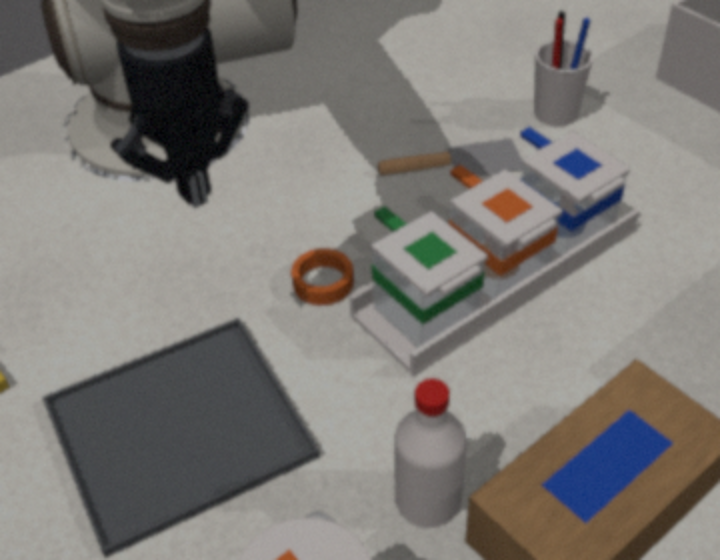

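All three caps are level and shut: stickers at (430,250), (507,205) and (577,163), tops at z ≈ 0.108. The tray is empty and the bystanders have not moved.

```bash
python3 -c "
from workcell import bot
print(bot.job_done())"
```

```text
the job is handed in; nothing more can be done
None
```

The orange and blue cuttings (no green one was in the tray) stand upright in their matching jars, all three caps are pressed fully shut, and the job is handed in; no verdict came back.

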